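# Pack the planing kit into the sloping tray

## Task

Pack the block plane and the three loose pale softwood blocks (the flat one, the tall one and the slim one standing on edge) into the sloping wooden tray. It only just holds them, so work out a layout: in the end all four must lie side by side on the tray's floor, within its rim, the plane sole down and the flat block on its broad face, nothing resting on anything else or on the rim. Leave the mug, the tape roll and the mahogany strip where they are.

Things in the scene. Friction and masses are not known exactly. Their poses are not given: they have to be found in the camera images.
- tray: Open tray, plywood floor, dark rim, fixed on a stand; the floor slopes 28 deg, low end to the left. Origin: centre of the inner floor, 70 mm over the bench. x points up the slope (to the right), y along the level (away from the robot), z square off the floor. Inner floor 168 (x) by 148 (y) mm; rim 8 mm thick, 16 mm high over the floor, all round. Things may slide down the slope till stopped.
- plane: Steel block plane, 0.6 to 0.9 kg, 160 mm long (its y) by 50 mm wide (its x), 52 mm high, sole on the bench. Origin: centre of the sole, z up; the centre of mass lies near the middle of its length. Flat upright side cheeks, 50 mm apart over their outsides, rise to 34 mm at mid-length: grasp it across these. It may lie either way round in the tray.
- flat_block_center (a point): Centre of the pale softwood block that lies flat: 45 mm (its x) by 110 mm (its y) by 22 mm high (z, up); the centre is 11 mm above the bench.
- tall_block_center (a point): Centre of the short tall pale softwood block: 38 mm (its x) by 90 mm (its y) by 50 mm high (z, up); the centre is 25 mm above the bench.
- edge_block_center (a point): Centre of the slim pale softwood block, which stands on its narrow edge: 28 mm thick (the point's z, level at the start), 120 mm long (its y, level) and 35 mm high (its x, pointing down at the start); the centre is thus 17.5 mm above the bench.
- strip: Bystander, to be left alone: reddish mahogany strip, 18x220x18 mm, along the upright backboard (100 mm high) at the right. Origin: centre of its underside.
- tape_cream: Bystander, to be left alone: roll of cream tape, 104 mm across, 24 mm high, near the robot. Origin: centre of its underside.
- mug: Bystander, to be left alone: white mug with a handle, 95 mm high, 92 mm across, on the thin board in front of the sander. Origin: centre of its underside.

How it is judged:
By the outcome, as a careful person would: the job done as asked, in the order asked, and still so for the second after the job is handed in, with the robot touching nothing.
It also fails if it takes over 72 s, if anything falls off the work surface, if the arm or the gripper's body presses on something with over 40 N, if the wrist force passes 120 N, or if a joint passes its speed limit or range.

## Robot

A 7-joint arm with a two-finger parallel gripper is mounted at the origin on a cart in front of the work surface, level with it; the furniture and walls round the work are solid. World frame = base frame: x ahead of the robot, y to its left, z up, the work surface at z = 0. Lengths are in m, angles in rad, forces in N, time in s.
With the tool pointing down it reaches from about 0.4 to 0.9 m from the base axis. Payload 5.5 kg.
Tool frame: the origin (TCP) lies at the very end of the fingers, on their centre line; the grasp point (between the pads) lies 19 mm behind it; z points along the fingers, y is the line along which they close (so a half turn about z gives the same grasp; the last joint's range is limited). The gripper opens to 92 mm and grips with 3 to 60 N. Pads are 19 mm wide; open, the fingers measure 130 mm over their backs; the gripper's body (75 mm by 190 mm) begins 47 mm behind the grasp point.
Start: joints at [-0.907, 0.501, -0.427, 1.55, 0.221, 1.138, -0.21], TCP at [0.254, 0.599, 0.19] pointing down, gripper open.
Joint ranges: [-2.88, 2.88], [-0.31, 2.03], [-1.54, 1.56], [0.2, 2.42], [-1.41, 4.55], [0.19, 2.02], [-2.57, 2.57]. Speed limits (rad/s): [2.57, 2.57, 3.14, 3.14, 3.14, 3.14, 3.14].

## Interface

Orientations are given as a 3x3 rotation matrix whose columns are the frame's x, y, z axes.
In Python, from cell import arm gives the robot as it stands.
- The arm moves only by the tool carry_out, never from a script. Its argument "deltas" is a list of rows, each an object with "fingers": the opening, from -1 (shut) to 1 (fully open); "delta_pos": the shift along the tool's x, y, z in m, a list of three; "twist": the turn, a rotation vector about the tool's x, y, z in degrees, a list of three. In form: [{"fingers": fingers, "delta_pos": [x, y, z], "twist": [ax, ay, az]}, ...]. A call has 1 to 10 rows; each row is the pose to reach, as a shift and turn from the pose commanded when the call began, along the tool's axes at that moment; what a row does not reach only later rows make up. A row lasts 1/8 s, in which the tool goes at most 62.5 mm and 10.7 degrees, less where a joint would pass 70% of its speed; a pose out of reach is approached as far as the arm can. A call with a gripper value outside its range is refused whole. The fingers move at their own pace and stop on an object; the grip force is fixed at half the most. Time passes only in rows, so rows that repeat a pose let the fingers close. It gives the time, the measured TCP pose, the force, the opening and the grip force at its end, in the units of the state.
- arm.get_obs(): the state, without advancing time (a new reading comes with each control period).
- arm.read_camera(name): name is "side" or "top"; returns a dict with "frame" (384x512x3 uint8, red, green, blue), "fov_y" (degrees; the focal length in pixels is half the picture's height over the tangent of half this angle, whatever the lens; pixels are square), "cx", "cy" (the principal point, pixels), "xyz" and "orientation" of the camera in the world. Camera axes: x right, y down, z forward; pixel columns grow to the right and rows downward; lengths in m; the calibration is good to about 2 mm. A picture is of the moment at which its call begins. There is no depth.
- arm.job_done(): hands the job in; it is judged then, once.
The state is a dict: "t": time; "q": joint angles; "qvel": joint speeds; "effort": joint torques, N m; "tcp_pos": TCP position; "tcp_rot": TCP orientation; "force": force on the tool from outside, world axes, zero at the start; "moment": the same for the moment, N m; "grip_width": finger opening in m; "finger_force": force on a finger pad.
Only numpy, scipy, OpenCV 4.12 (cv2) and the standard library are available. Lean on these libraries where they do the work, as an engineer would, in place of code of your own. Each camera call takes 0.05 s, during which the arm holds its last target. There are 200 camera calls.

## Working session

There is one attempt and no reset: what is moved stays moved. The work goes in short steps, Python scripts to look and compute and a tool call to move; the robot and the scene stay as the last step left them, time stands still between calls to the robot, and variables do not carry over. Pictures are saved under pics/ and viewed, at most 10 in all, crops included, and the job is handed in when it is done.

Besides the shell and the picture viewer there is one more tool, called after "Call:" as name([rows], argument=value, ...), one row to a line, values as JSON. carry_out: Moves the arm, as the interface text tells. Its arguments: {"type":"object","properties":{"deltas":{"type":"array","items":{"type":"object","properties":{"fingers":{"type":"number"},"delta_pos":{"type":"array","items":{"type":"number"}},"twist":{"type":"array","items":{"type":"number"}}}}}},"required":["deltas"]}

```bash
mkdir -p pics; ls
python3 - <<'E'
from cell import arm
import cv2,numpy as np
o=arm.get_obs();print(o['t'],o['tcp_pos'],o['tcp_rot'],o['grip_width'])
for n in("side","top"):
    c=arm.read_camera(n);cv2.imwrite(f"pics/{n}0.png",cv2.resize(c['frame'][:,:,::-1],(800,600),interpolation=cv2.INTER_CUBIC))
    print(n,c['fov_y'],c['cx'],c['cy'],c['xyz'],np.round(c['orientation'],4).tolist())
E
```

```text
pics
0.0 [0.25331813 0.5977805  0.18908853] [[-9.20784967e-01  3.90069682e-01 -8.29211424e-04]
 [ 3.90070553e-01  9.20783356e-01 -1.72469699e-03]
 [ 9.07720716e-05 -1.91152602e-03 -9.99998169e-01]] 0.09190264533167289
side 50.696438142788374 248.99386644156465 189.40420768316955 [0.37786603 0.56763197 0.64347609] [[-0.9591, -0.1819, 0.217], [-0.2831, 0.6222, -0.7299], [-0.0023, -0.7614, -0.6482]]
top 50.89087946146632 262.38057114476646 192.16912004900314 [ 0.47269682 -0.02942127  1.10442955] [[0.0044, -0.997, 0.0771], [-0.9998, -0.0061, -0.021], [0.0214, -0.0769, -0.9968]]
```

View pics/side0.png

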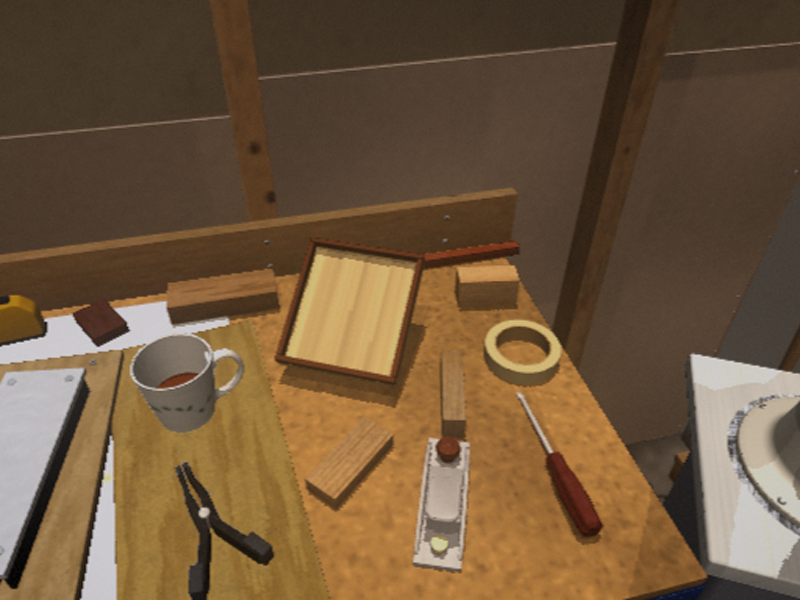

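View pics/top0.png

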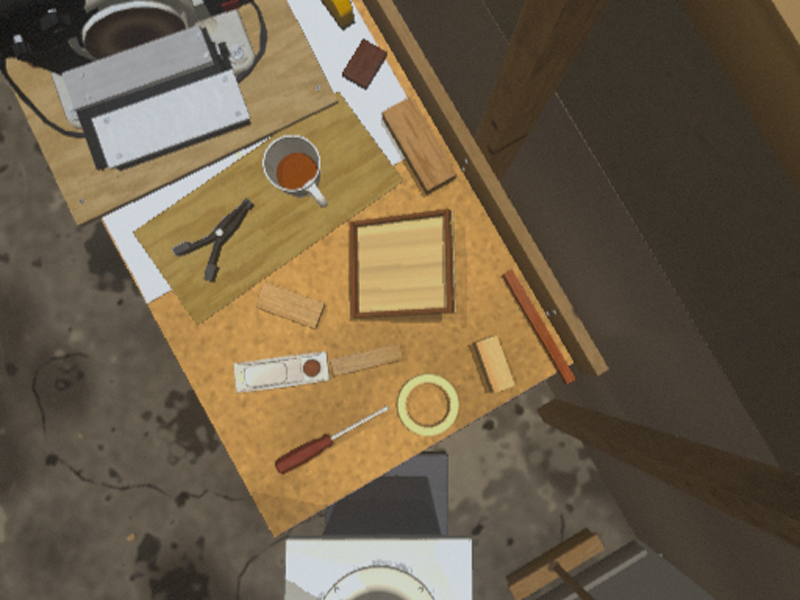

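Both views show all the objects. The tray is near the centre, with its low end to the left. The plane, edge block and flat block lie to the near left, and the tall block lies to the near right by the tape. I'll enlarge crops to read the corners.

Run:
```python
from cell import arm
import cv2,pickle
C={n:arm.read_camera(n) for n in("side","top")}
pickle.dump(C,open("c.pkl","wb"))
def crop(n,x,y,w,h,s,f):
    im=cv2.resize(C[n]['frame'][y:y+h,x:x+w,::-1],None,fx=s,fy=s,interpolation=cv2.INTER_CUBIC)
    for k in range(0,w,10): cv2.putText(im,str(x+k) if k%20==0 else '',(k*s,8),0,.3,(255,255,255));cv2.line(im,(k*s,10),(k*s,14),(255,255,255))
    for k in range(0,h,10): cv2.putText(im,str(y+k) if k%20==0 else '',(0,k*s+3),0,.3,(255,255,255));cv2.line(im,(20,k*s),(24,k*s),(255,255,255))
    cv2.imwrite(f"pics/{f}.png",im)
crop("top",140,130,200,130,4,"topc")
crop("side",170,145,190,150,4,"sidec1")
crop("side",170,220,190,150,4,"sidec2")
```

```text
(no output)
```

View pics/topc.png

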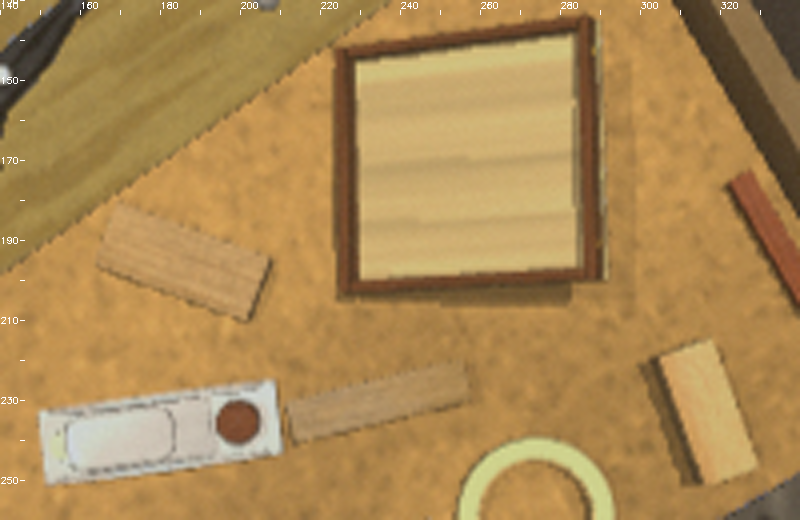

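View pics/sidec1.png

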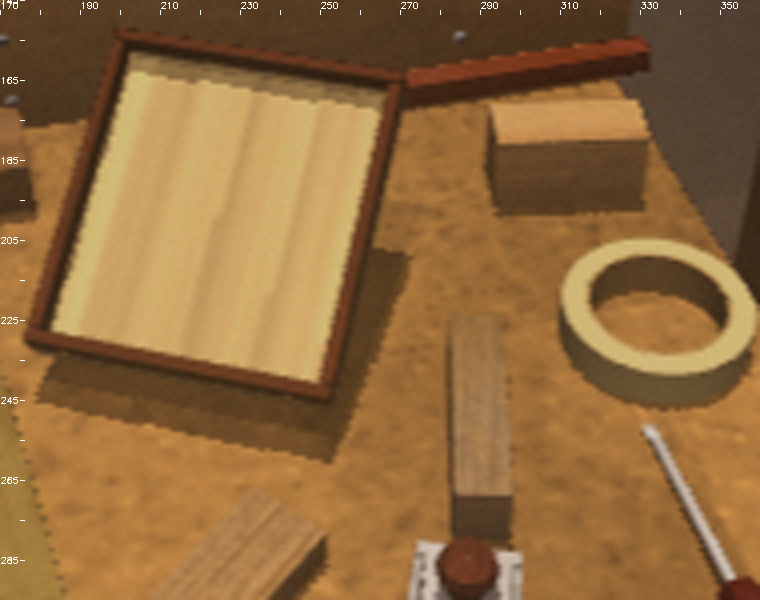

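View pics/sidec2.png

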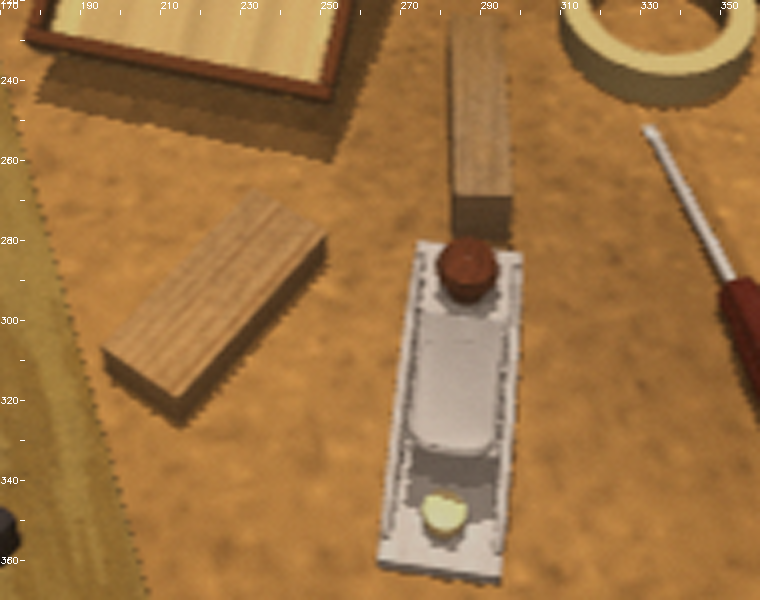

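Corners read from the crops. In the top crop the flat block spans (97..272, 204..322), the tall block's top (658..757, 340..484), the edge block (287..468, 362..444), the plane (38..283, 380..485) and the tray rim (336..604, 17..298). The matching corners are also clear in the side crops. Next I'll fit poses to both views.

```bash
cat > h.py <<'E'
import numpy as np,pickle
from scipy.optimize import least_squares
from scipy.spatial.transform import Rotation as R
C=pickle.load(open('c.pkl','rb'))
def proj(n,P):
    c=C[n];p=(np.asarray(P)-c['xyz'])@np.asarray(c['orientation']);f=192/np.tan(np.radians(c['fov_y']/2))
    return p[:,:2]/p[:,2:]*f+[c['cx'],c['cy']]
def fit(loc,obs,tilt=0,yaw0=0,p0=(.5,0,0)):
    # obs: list of (cam, index in loc, u, v) ; returns x,y,z,yaw
    def M(yaw): return R.from_euler('z',yaw).as_matrix()@R.from_euler('y',-tilt,degrees=True).as_matrix()
    def res(q):
        W=np.asarray(loc)@M(q[3]).T+q[:3]
        return np.concatenate([(proj(n,W[[i]])[0]-[u,v]) for n,i,u,v in obs])
    s=least_squares(res,[*p0,yaw0]);return s.x,M(s.x[3]),np.abs(s.fun).reshape(-1,2).round(1)
def T(i,u,v): return('top',i,140+u/4,130+v/4)
def S1(i,u,v): return('side',i,170+u/4,145+v/4)
def S2(i,u,v): return('side',i,170+u/4,220+v/4)
E
python3 - <<'E'
from h import *
# local x = +right(-y world) when yaw=-90deg; corner order: far-left, far-right, near-right, near-left ; long axis below
def rect(a,b,z): # a along local x (right), b along local y (far)
    return [(-a/2,b/2,z),(a/2,b/2,z),(a/2,-b/2,z),(-a/2,-b/2,z)]
H=-np.pi/2
def show(n,r):
    q,M,e=r;print(n,q[:3].round(4),'yaw',np.degrees(q[3]).round(2),'res',e.max(1))
def four(f,*p): return [f(i,*x) for i,x in enumerate(p)]
tr=four(T,(336,50),(592,17),(602,281),(338,298))+four(S1,(26,338),(118,33),(402,77),(328,398))
show('tray',fit(rect(.184,.164,.016),tr,28,H))
fl=four(T,(119,204),(270,258),(247,321),(97,265))+four(S2,(104,349),(258,190),(327,238),(180,397))
show('flat',fit(rect(.110,.045,.022),fl,0,H-.4))
ta=four(T,(658,357),(714,340),(757,467),(704,484))+four(S1,(494,144),(488,104),(640,98),(646,140))
show('tall',fit(rect(.038,.090,.050),ta,0,H))
ed=four(T,(287,404),(467,362),(469,397),(297,444))+four(S1,(453,496),(448,318),(505,318),(511,495))
show('edge',fit(rect(.120,.028,.035),ed,0,H))
pl=four(T,(38,411),(275,380),(283,455),(48,485))+four(S2,(378,565),(418,241),(522,254),(502,583))
pl=[(n,{0:0,1:1,2:2,3:3}[i],u,v) for n,i,u,v in pl]
pl[4:]=four(S2,(378,565),(418,241),(522,254),(502,583))
show('plane',fit(rect(.160,.050,.0),pl,0,H))
E
```

```text
tray [ 0.61   -0.0407  0.0637] yaw -88.27 res [0.4 0.5 0.8 1.3 1.  0.9 1.2 1. ]
flat [ 0.5472  0.1538 -0.006 ] yaw -110.18 res [0.7 0.5 0.2 0.6 0.3 0.4 1.  1.2]
tall [ 0.449  -0.1952 -0.0032] yaw -71.47 res [0.7 1.  0.2 0.4 0.5 0.1 0.6 1. ]
edge [ 0.4549  0.02   -0.0053] yaw -76.31 res [0.9 1.  1.  0.5 0.4 0.7 0.4 0.8]
plane [0.4321 0.1692 0.0027] yaw -82.1 res [0.1 0.3 0.5 0.4 0.6 0.7 0.6 0.7]
```

```bash
cat > joint.py <<'E'
from h import *
def rect(a,b,z): return np.array([(-a/2,b/2,z),(a/2,b/2,z),(a/2,-b/2,z),(-a/2,-b/2,z)])
def px(ox,oy,p): return np.array([(ox+u/4,oy+v/4) for u,v in p])
H=-np.pi/2
D={ # name: loc, tilt, z, guess, top px, side px
'tray':(rect(.184,.164,.016),28,.07,(.61,-.04,H),[(336,50),(592,17),(602,281),(338,298)],145,[(26,338),(118,33),(402,77),(328,398)]),
'flat':(rect(.110,.045,.022),0,0,(.547,.154,H-.35),[(119,204),(270,258),(247,321),(97,265)],220,[(104,349),(258,190),(327,238),(180,397)]),
'tall':(rect(.038,.090,.050),0,0,(.449,-.195,H+.3),[(658,357),(714,340),(757,467),(704,484)],145,[(494,144),(488,104),(640,98),(646,140)]),
'edge':(rect(.120,.028,.035),0,0,(.455,.02,H+.2),[(287,404),(467,362),(469,397),(297,444)],145,[(453,496),(448,318),(505,318),(511,495)]),
'plane':(rect(.160,.050,.0),0,0,(.432,.169,H+.1),[(38,411),(275,380),(283,455),(48,485)],220,[(378,565),(418,241),(522,254),(502,583)])}
def pr(n,P,d):
    c=C[n];p=(P-c['xyz']-d[:3])@(np.asarray(c['orientation'])@R.from_rotvec(d[3:]).as_matrix());f=192/np.tan(np.radians(c['fov_y']/2))
    return p[:,:2]/p[:,2:]*f+[c['cx'],c['cy']]
def M(yaw,t): return R.from_euler('z',yaw).as_matrix()@R.from_euler('y',-t,degrees=True).as_matrix()
def res(q):
    out=[q[:3]/.002*.5,q[3:6]/.004,q[6:9]/.002*.5,q[9:12]/.004]
    for k,(loc,t,z,g,tp,oy,sp) in enumerate(D.values()):
        x,y,a=q[12+3*k:15+3*k];W=loc@M(a,t).T+[x,y,z]
        out+=[(pr('top',W,q[:6])-px(140,130,tp)).ravel(),(pr('side',W,q[6:12])-px(170,oy,sp)).ravel()]
    return np.concatenate(out)
if __name__=='__main__':
    s=least_squares(res,[0]*12+[v for d in D.values() for v in d[3]])
    print(s.x[:12].round(4))
    for k,n in enumerate(D): print(n,s.x[12+3*k:14+3*k].round(4),np.degrees(s.x[14+3*k]).round(2),'res',np.abs(s.fun[12+16*k:28+16*k]).max().round(2))
    np.save('fit.npy',s.x)
E
python3 joint.py
```

```text
[ 0.0008 -0.0001  0.0012  0.001   0.0015 -0.001  -0.0008  0.0001  0.0038
  0.0021 -0.0003  0.0025]
tray [ 0.6103 -0.0417] -88.32 res 1.29
flat [0.5478 0.1526] -110.17 res 1.28
tall [ 0.4499 -0.1973] -71.54 res 1.09
edge [0.4557 0.0188] -76.31 res 1.1
plane [0.4333 0.1655] -82.11 res 1.84
```

```bash
cat >> h.py <<'E'
def ydown(deg): # tool pointing down, closing axis at deg
    a=np.radians(deg);y=np.array([np.cos(a),np.sin(a),0]);z=np.array([0,0,-1.]);return np.c_[np.cross(y,z),y,z]
q=np.load('fit.npy')
TP=np.array([q[12],q[13],.07]);TR=R.from_euler('z',q[14]).as_matrix()@R.from_euler('y',-28,degrees=True).as_matrix()
def tray(x,y,z): return TP+TR@np.array([x,y,z])
RY=np.c_[np.cross(TR[:,1],-TR[:,2]),TR[:,1],-TR[:,2]]   # closing along tray y
RX=np.c_[np.cross(-TR[:,0],-TR[:,2]),-TR[:,0],-TR[:,2]] # closing along tray x
def go(p,Rt,o=None,frm=None):
    from cell import arm
    if frm is None: o=arm.get_obs();p0,R0=np.array(o['tcp_pos']),np.array(o['tcp_rot'])
    else: p0,R0=frm
    d=R0.T@(np.asarray(p)-p0);w=R.from_matrix(R0.T@Rt).as_rotvec(degrees=True)
    print('dpos',d.round(4).tolist(),'twist',w.round(1).tolist(),'rows>=',max(np.abs(np.linalg.norm(d))/.0625,np.linalg.norm(w)/10.7).round(1))
    return p,Rt
E
python3 - <<'E'
from h import *
a=np.degrees(q[26])+90; print(a,TP,TR.round(3).tolist())
s=go([.4333,.1655,.12],ydown(a))
s=go([.4333,.1655,.020],ydown(a),frm=s)
print('place plane hover/rel'); p=tray(0,.047,.09);print(p)
s=go([.4333,.1655,.20],ydown(a),frm=s)
s=go(tray(0,.046,.08),RY,frm=s)
E
```

```text
7.885150339354581 [ 0.61033597 -0.04168883  0.07      ] [[0.026, 1.0, -0.014], [-0.883, 0.029, 0.469], [0.469, 0.0, 0.883]]
dpos [-0.3344, -0.328, 0.0698] twist [-0.1, 0.0, 59.2] rows>= 7.6
dpos [0.0, 0.0, 0.1] twist [0.0, 0.0, 0.0] rows>= 1.6
place plane hover/rel
[0.6560803  0.00191994 0.14946528]
dpos [0.0, 0.0, -0.18] twist [0.0, 0.0, 0.0] rows>= 2.9
dpos [-0.1972, 0.1967, 0.0594] twist [1.5, -28.0, 6.1] rows>= 4.6
```

Call:
carry_out([
  {"fingers": 1, "delta_pos": [-0.3344, -0.328, 0.07], "twist": [-0.1, 0, 59.2]},
  {"fingers": 1, "delta_pos": [-0.3344, -0.328, 0.07], "twist": [-0.1, 0, 59.2]},
  {"fingers": 1, "delta_pos": [-0.3344, -0.328, 0.07], "twist": [-0.1, 0, 59.2]},
  {"fingers": 1, "delta_pos": [-0.3344, -0.328, 0.07], "twist": [-0.1, 0, 59.2]},
  {"fingers": 1, "delta_pos": [-0.3344, -0.328, 0.07], "twist": [-0.1, 0, 59.2]},
  {"fingers": 1, "delta_pos": [-0.3344, -0.328, 0.07], "twist": [-0.1, 0, 59.2]},
  {"fingers": 1, "delta_pos": [-0.3344, -0.328, 0.07], "twist": [-0.1, 0, 59.2]},
  {"fingers": 1, "delta_pos": [-0.3344, -0.328, 0.07], "twist": [-0.1, 0, 59.2]},
  {"fingers": 1, "delta_pos": [-0.3344, -0.328, 0.07], "twist": [-0.1, 0, 59.2]},
  {"fingers": 1, "delta_pos": [-0.3344, -0.328, 0.07], "twist": [-0.1, 0, 59.2]},
])

```text
t: 1.45
tcp_pos: [0.4333, 0.1668, 0.1202]
tcp_rot: [[-0.137, 0.991, 0.001], [0.991, 0.137, 0.002], [0.001, 0.001, -1.0]]
force: [-0.2, 0.3, -0.3]
grip_width: 0.0917
finger_force: 0.0
```

Call:
carry_out([
  {"fingers": 1, "delta_pos": [0, 0, 0.05], "twist": [0, 0, 0]},
  {"fingers": 1, "delta_pos": [0, 0, 0.1], "twist": [0, 0, 0]},
  {"fingers": 1, "delta_pos": [0, 0, 0.1], "twist": [0, 0, 0]},
  {"fingers": -1, "delta_pos": [0, 0, 0.1], "twist": [0, 0, 0]},
  {"fingers": -1, "delta_pos": [0, 0, 0.1], "twist": [0, 0, 0]},
  {"fingers": -1, "delta_pos": [0, 0, 0.1], "twist": [0, 0, 0]},
  {"fingers": -1, "delta_pos": [0, 0, 0.1], "twist": [0, 0, 0]},
  {"fingers": -1, "delta_pos": [0, 0, 0.1], "twist": [0, 0, 0]},
])

```text
t: 2.45
tcp_pos: [0.4339, 0.1661, 0.0205]
tcp_rot: [[-0.136, 0.991, 0.002], [0.991, 0.136, 0.001], [0.001, 0.002, -1.0]]
force: [0.2, 0.5, -0.4]
grip_width: 0.0462
finger_force: 0.0
```

Call:
carry_out([
  {"fingers": -1, "delta_pos": [0, 0, 0], "twist": [0, 0, 0]},
  {"fingers": -1, "delta_pos": [0, 0, 0], "twist": [0, 0, 0]},
])

```text
t: 2.7
tcp_pos: [0.4336, 0.1661, 0.0201]
tcp_rot: [[-0.136, 0.991, 0.001], [0.991, 0.136, 0.001], [0.001, 0.001, -1.0]]
force: [0.5, -0.2, -0.5]
grip_width: 0.026
finger_force: 0.0
```

Run:
```python
from cell import arm
import cv2
c=arm.read_camera("side")['frame'];d=arm.read_camera("top")['frame']
import numpy as np
a=cv2.resize(c[200:384,150:350,::-1],(400,368));b=cv2.resize(d[130:314,130:330,::-1],(400,368))
cv2.imwrite("pics/m1.png",np.hstack([a,b]))
```

```text
(no output)
```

View pics/m1.png

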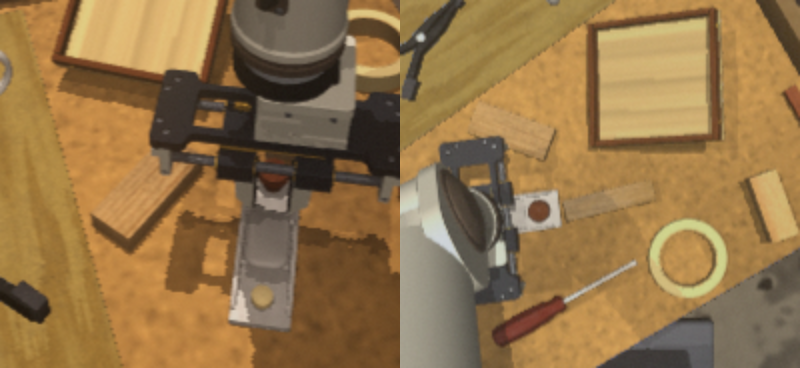

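The gripper straddles the plane, with its body at about (280,110) in the left half, but no grip was felt. I'll project the tool points to see where the fingers really are.

Run:
```python
from h import *
import cv2
from cell import arm
o=arm.get_obs();p=np.array(o['tcp_pos']);r=np.array(o['tcp_rot']);print(o['grip_width'],p)
pts=[]
for n,(x0,y0,w,h) in {'side':(220,240,100,100),'top':(140,180,100,100)}.items():
    im=cv2.resize(arm.read_camera(n)['frame'][y0:y0+h,x0:x0+w,::-1],None,fx=4,fy=4,interpolation=cv2.INTER_CUBIC)
    for k,col in ((0,(0,0,255)),(-.019,(0,255,0)),(-.066,(255,0,0))):
        u=proj(n,[p+r@[0,0,k]])[0];cv2.circle(im,tuple(int(v) for v in ((u-[x0,y0])*4)),3,col,-1)
    u=proj(n,[(.4333,.1655,0)])[0];cv2.circle(im,tuple(int(v) for v in ((u-[x0,y0])*4)),3,(255,0,255),-1)
    pts.append(im)
cv2.imwrite("pics/m2.png",np.hstack(pts))
```

```text
0.018265436692889915 [0.43357887 0.16612804 0.02003059]
```

View pics/m2.png

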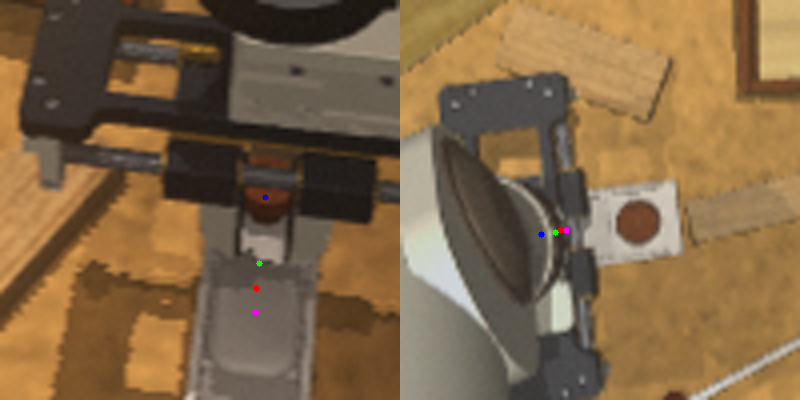

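The fingertips end near (215..310,262), at about cheek-top height, so they closed above the cheeks. I'll raise, open, descend lower and watch the force.

Call:
carry_out([
  {"fingers": 1, "delta_pos": [0, 0, -0.04], "twist": [0, 0, 0]},
  {"fingers": 1, "delta_pos": [0, 0, -0.04], "twist": [0, 0, 0]},
  {"fingers": 1, "delta_pos": [0, 0, -0.04], "twist": [0, 0, 0]},
  {"fingers": 1, "delta_pos": [0, 0, -0.04], "twist": [0, 0, 0]},
  {"fingers": 1, "delta_pos": [0, 0, -0.04], "twist": [0, 0, 0]},
  {"fingers": 1, "delta_pos": [0, 0, -0.04], "twist": [0, 0, 0]},
  {"fingers": 1, "delta_pos": [0, 0, -0.01], "twist": [0, 0, 0]},
  {"fingers": 1, "delta_pos": [0, 0, 0.004], "twist": [0, 0, 0]},
  {"fingers": 1, "delta_pos": [0, 0, 0.01], "twist": [0, 0, 0]},
  {"fingers": 1, "delta_pos": [0, 0, 0.01], "twist": [0, 0, 0]},
])

```text
t: 4.15
tcp_pos: [0.4334, 0.1661, 0.0099]
tcp_rot: [[-0.136, 0.991, 0.001], [0.991, 0.136, 0.001], [0.001, 0.001, -1.0]]
force: [0.3, -0.0, 0.4]
grip_width: 0.0917
finger_force: 0.0
```

Call:
carry_out([
  {"fingers": -1, "delta_pos": [0, 0, 0], "twist": [0, 0, 0]},
  {"fingers": -1, "delta_pos": [0, 0, 0], "twist": [0, 0, 0]},
  {"fingers": -1, "delta_pos": [0, 0, 0], "twist": [0, 0, 0]},
  {"fingers": -1, "delta_pos": [0, 0, 0], "twist": [0, 0, 0]},
  {"fingers": -1, "delta_pos": [0, 0, 0], "twist": [0, 0, 0]},
])

```text
t: 4.78
tcp_pos: [0.4337, 0.1661, 0.0102]
tcp_rot: [[-0.136, 0.991, 0.001], [0.991, 0.136, 0.001], [0.001, 0.002, -1.0]]
force: [0.4, 0.9, -0.0]
grip_width: 0.0464
finger_force: 0.0
```

Run:
```python
from h import *
import cv2
from cell import arm
o=arm.get_obs();p=np.array(o['tcp_pos']);r=np.array(o['tcp_rot']);w=o['grip_width']
pts=[]
for n,(x0,y0) in {'side':(235,275),'top':(140,190)}.items():
    c=arm.read_camera(n);im=cv2.resize(c['frame'][y0:y0+75,x0:x0+66,::-1],None,fx=6,fy=6,interpolation=cv2.INTER_CUBIC) if n=='top' else cv2.resize(c['frame'][y0-30:y0+60,x0-10:x0+56,::-1],None,fx=6,fy=6,interpolation=cv2.INTER_CUBIC)
    if n=='side': x0-=10;y0-=30
    for s in (-1,1):
        for k,col in ((0,(0,0,255)),(-.019,(0,255,0))):
            for x in(-.0095,.0095):
                u=proj(n,[p+r@[x,s*w/2,k]])[0];cv2.circle(im,tuple(int(v) for v in ((u-[x0,y0])*6)),2,col,-1)
    pts.append(cv2.copyMakeBorder(im,0,540-im.shape[0],0,0,0))
cv2.imwrite("pics/m3.png",np.hstack(pts));print(w,p)
```

```text
0.04641047972257252 [0.43367978 0.16614822 0.01018276]
```

View pics/m3.png

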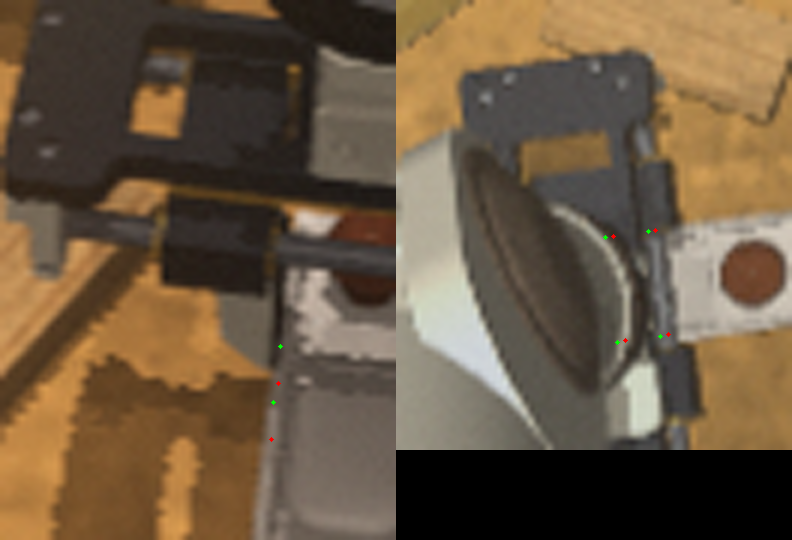

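Run:
```python
from h import *
print({k:(v if k!='frame' else v.shape) for k,v in C['top'].items()})
from cell import arm
print([a for a in dir(arm) if a[0]!='_']); print(arm.get_obs())
```

```text
{'frame': (384, 512, 3), 'fov_y': 50.89087946146632, 'cx': 262.38057114476646, 'cy': 192.16912004900314, 'xyz': array([ 0.47269682, -0.02942127,  1.10442955]), 'orientation': array([[ 0.00444704, -0.99701674,  0.07705741],
       [-0.99976191, -0.00607896, -0.02095639],
       [ 0.0213623 , -0.07694587, -0.99680639]])}
['Unreachable', 'get_obs', 'job_done', 'read_camera']
{'t': 4.875, 'q': array([-0.37126465,  0.4274759 , -0.06106969,  2.14395181,  0.04615208,
        0.56974408, -0.32891419]), 'qvel': array([-0.00092847,  0.00048732,  0.00064375,  0.00126908, -0.00169584,
        0.00050057, -0.00041822]), 'effort': array([ 1.16874933e-03, -4.36449981e+01, -2.32538721e-01, -1.70598900e+01,
       -4.13824373e-02,  8.55451253e-04, -2.37390150e-04]), 'tcp_pos': array([0.43364214, 0.166155  , 0.01012527]), 'tcp_rot': array([[-1.36340787e-01,  9.90661154e-01,  1.29122406e-03],
       [ 9.90661624e-01,  1.36339490e-01,  1.04425066e-03],
       [ 8.58453732e-04,  1.42154008e-03, -9.99998621e-01]]), 'force': array([ 0.08436024, -0.23194554, -0.42566932]), 'moment': array([-0.07055433,  0.03958186,  0.0270686 ]), 'finger_force': 0.0, 'grip_width': 0.038353422625923915}
```

Run:
```python
from h import *
f=lambda ut,us: least_squares(lambda P:np.r_[proj('top',[P])[0]-ut,proj('side',[P])[0]-us],[.45,.16,.05])
s=f([183.2,223.3],[260.8,284.2]);print('carriage far',s.x.round(4),s.fun.round(1))
p=np.array([.4336,.1661,.0102]);
for k in (0,-.019,-.05,-.066,-.09): print(k,proj('top',[p+[0,0,-k]])[0].round(1),proj('side',[p+[0,0,-k]])[0].round(1))
```

```text
carriage far [0.4778 0.1522 0.0648] [-0.4 -2.3  1.6  0.1]
0 [180.8 237.6] [283.9 315.3]
-0.019 [179.5 237.8] [284.5 309.1]
-0.05 [177.3 238.3] [285.5 298.6]
-0.066 [176.1 238.5] [286.1 293. ]
-0.09 [174.2 238.9] [286.9 284.2]
```

Call:
carry_out([
  {"fingers": -1, "delta_pos": [0, 0, -0.06], "twist": [0, 0, 0]},
  {"fingers": 1, "delta_pos": [0, 0, -0.06], "twist": [0, 0, 0]},
  {"fingers": 1, "delta_pos": [0, 0, -0.06], "twist": [0, 0, 0]},
  {"fingers": 1, "delta_pos": [0, 0, -0.06], "twist": [0, 0, 0]},
  {"fingers": 1, "delta_pos": [0, 0, -0.06], "twist": [0, 0, 0]},
  {"fingers": 1, "delta_pos": [0, 0, -0.06], "twist": [0, 0, 0]},
  {"fingers": 1, "delta_pos": [0, 0, -0.06], "twist": [0, 0, 0]},
  {"fingers": 1, "delta_pos": [0, 0, -0.01], "twist": [0, 0, 0]},
  {"fingers": 1, "delta_pos": [0, 0, 0.004], "twist": [0, 0, 0]},
  {"fingers": 1, "delta_pos": [0, 0, 0.007], "twist": [0, 0, 0]},
])

```text
t: 6.12
tcp_pos: [0.4328, 0.1658, 0.0024]
tcp_rot: [[-0.136, 0.991, -0.001], [0.991, 0.136, 0.0], [0.0, -0.001, -1.0]]
force: [-0.1, -0.1, 1.5]
grip_width: 0.0919
finger_force: 0.0
```

Call:
carry_out([
  {"fingers": -1, "delta_pos": [0, 0, 0], "twist": [0, 0, 0]},
  {"fingers": -1, "delta_pos": [0, 0, 0.001], "twist": [0, 0, 0]},
  {"fingers": -1, "delta_pos": [0, 0, 0.001], "twist": [0, 0, 0]},
  {"fingers": -1, "delta_pos": [0, 0, 0.001], "twist": [0, 0, 0]},
  {"fingers": -1, "delta_pos": [0, 0, 0.001], "twist": [0, 0, 0]},
  {"fingers": -1, "delta_pos": [0, 0, 0.001], "twist": [0, 0, 0]},
  {"fingers": -1, "delta_pos": [0, 0, 0.001], "twist": [0, 0, 0]},
])

```text
t: 7.0
tcp_pos: [0.4336, 0.1661, 0.0021]
tcp_rot: [[-0.136, 0.991, 0.001], [0.991, 0.136, 0.001], [0.001, 0.001, -1.0]]
force: [0.2, -0.5, -0.2]
grip_width: 0.0264
finger_force: 0.0
```

Call:
carry_out([
  {"fingers": -1, "delta_pos": [0, 0, -0.06], "twist": [0, 0, 0]},
  {"fingers": 1, "delta_pos": [0, 0, -0.12], "twist": [0, 0, 0]},
  {"fingers": 1, "delta_pos": [0, 0, -0.12], "twist": [0, 0, 0]},
  {"fingers": 1, "delta_pos": [0, 0, -0.12], "twist": [0, 0, 0]},
  {"fingers": 1, "delta_pos": [0, 0, -0.12], "twist": [0, 0, 0]},
])

```text
t: 7.62
tcp_pos: [0.4321, 0.1655, 0.1207]
tcp_rot: [[-0.136, 0.991, -0.002], [0.991, 0.136, -0.0], [0.0, -0.002, -1.0]]
force: [-0.1, 0.1, 1.2]
grip_width: 0.0517
finger_force: 0.0
```

Run:
```python
from h import *
import cv2
from cell import arm
o=arm.get_obs();p=np.array(o['tcp_pos']);r=np.array(o['tcp_rot']);w=o['grip_width'];print(p,w)
pts=[]
for n,(x0,y0) in {'side':(200,200),'top':(120,180)}.items():
    im=cv2.resize(arm.read_camera(n)['frame'][y0:y0+150,x0:x0+100,::-1],None,fx=4,fy=4,interpolation=cv2.INTER_CUBIC)
    for s in (-1,1):
        for k,col in ((0,(0,0,255)),(-.019,(0,255,0)),(-.066,(255,0,0))):
                u=proj(n,[p+r@[0,s*w/2,k]])[0];cv2.circle(im,tuple(int(v) for v in ((u-[x0,y0])*4)),2,col,-1)
    pts.append(im)
cv2.imwrite("pics/m4.png",np.hstack(pts))
```

```text
[0.43213608 0.16545349 0.1206916 ] 0.05174935826214974
```

View pics/m4.png

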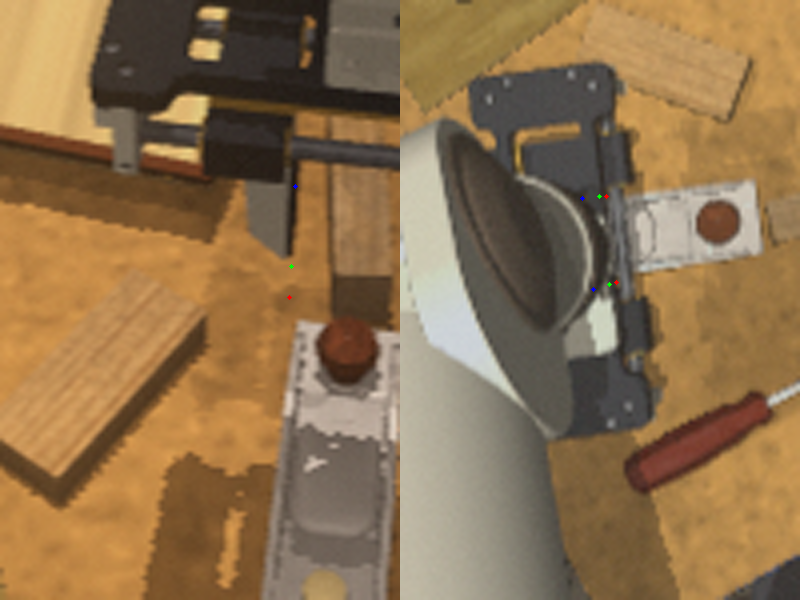

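Run:
```python
from h import *
import cv2
f=lambda ut,us: least_squares(lambda P:np.r_[proj('top',[P])[0]-ut,proj('side',[P])[0]-us],[.45,.16,.1])
t=lambda u,v:np.array([140+(u-396)/6,190+v/6]);s=lambda u,v:np.array([225+u/6,245+v/6])
r=np.array([[-.1363,.9907,.0013],[.9907,.1363,.001],[.0009,.0014,-1]]);p=np.array([.4337,.1661,.0102])
for a,b in (((487,97),(48,150)),((510,78),(30,115)),((596,66),(50,18))):
    k=f(t(*a),s(*b));print(k.x.round(4),k.fun.round(1),'tool',(r.T@(k.x-p)).round(4))
```

```text
[0.5121 0.2022 0.1524] [-0.  -0.1  0.1  0. ] tool [ 0.0252  0.0828 -0.142 ]
[0.5197 0.1933 0.153 ] [-0.  -0.2  0.1  0. ] tool [ 0.0154  0.0891 -0.1427]
[0.525  0.1602 0.1523] [-0.1 -0.4  0.2  0. ] tool [-0.0182  0.0899 -0.142 ]
```

The screws triangulate symmetric about the tool axis, so x and y are right. The visible fingertip at (285,255) is about 35 mm above the reported TCP. I'll descend 20 mm below nominal and close, watching the forces.

Call:
carry_out([
  {"fingers": 1, "delta_pos": [0, 0, 0.0], "twist": [0, 0, 0]},
  {"fingers": 1, "delta_pos": [0, 0, 0.05], "twist": [0, 0, 0]},
  {"fingers": 1, "delta_pos": [0, 0, 0.1], "twist": [0, 0, 0]},
  {"fingers": 1, "delta_pos": [0, 0, 0.12], "twist": [0, 0, 0]},
  {"fingers": 1, "delta_pos": [0, 0, 0.123], "twist": [0, 0, 0]},
  {"fingers": 1, "delta_pos": [0, 0, 0.126], "twist": [0, 0, 0]},
])

```text
t: 8.48
tcp_pos: [0.4342, 0.1664, -0.0036]
tcp_rot: [[-0.136, 0.991, 0.002], [0.991, 0.136, 0.001], [0.001, 0.002, -1.0]]
force: [0.0, 0.8, 0.5]
grip_width: 0.0922
finger_force: 0.0
```

Call:
carry_out([
  {"fingers": 1, "delta_pos": [0, 0, 0.003], "twist": [0, 0, 0]},
  {"fingers": 1, "delta_pos": [0, 0, 0.005], "twist": [0, 0, 0]},
])

```text
t: 8.72
tcp_pos: [0.4344, 0.1664, -0.0083]
tcp_rot: [[-0.136, 0.991, 0.003], [0.991, 0.136, 0.002], [0.001, 0.003, -1.0]]
force: [-0.2, 0.6, 0.0]
grip_width: 0.0922
finger_force: 0.0
```

Call:
carry_out([
  {"fingers": 1, "delta_pos": [0, 0, 0.004], "twist": [0, 0, 0]},
  {"fingers": 1, "delta_pos": [0, 0, 0.006], "twist": [0, 0, 0]},
  {"fingers": -1, "delta_pos": [0, 0, 0.006], "twist": [0, 0, 0]},
  {"fingers": -1, "delta_pos": [0, 0, 0.006], "twist": [0, 0, 0]},
  {"fingers": -1, "delta_pos": [0, 0, 0.006], "twist": [0, 0, 0]},
  {"fingers": -1, "delta_pos": [0, 0, 0.006], "twist": [0, 0, 0]},
  {"fingers": -1, "delta_pos": [0, 0, 0.006], "twist": [0, 0, 0]},
  {"fingers": -1, "delta_pos": [0, 0, 0.006], "twist": [0, 0, 0]},
])

```text
t: 9.72
tcp_pos: [0.4339, 0.1662, -0.0148]
tcp_rot: [[-0.136, 0.991, 0.002], [0.991, 0.136, 0.001], [0.001, 0.002, -1.0]]
force: [-0.0, 0.5, -0.7]
grip_width: 0.0496
finger_force: 30.0
```

Gripped at 49.6 mm with 30 N. The fingertips sit about 33 mm above the reported TCP, and I'll allow for this from now on. Next I'll lift and carry.

Run:
```python
from h import *
from cell import arm
o=arm.get_obs();p=np.array(o['tcp_pos']);r=np.array(o['tcp_rot'])
u=p+[0,0,.17]
go(u,r);s=(u,r)
go(tray(0,.0455,.07-.0148),RY,frm=(p,r))
print(tray(0,.0455,.07-.0148))
```

```text
dpos [0.0002, 0.0003, -0.17] twist [0.0, 0.0, 0.0] rows>= 2.7
dpos [-0.209, 0.1947, -0.1334] twist [1.6, -28.0, 6.0] rows>= 5.0
[ 0.65505869 -0.01445454  0.11873871]
```

Call:
carry_out([
  {"fingers": -1, "delta_pos": [0, 0, -0.05], "twist": [0, 0, 0]},
  {"fingers": -1, "delta_pos": [0, 0, -0.11], "twist": [0, 0, 0]},
  {"fingers": -1, "delta_pos": [0, 0, -0.17], "twist": [0, 0, 0]},
  {"fingers": -1, "delta_pos": [-0.04, 0.04, -0.17], "twist": [0.3, -6, 1.2]},
  {"fingers": -1, "delta_pos": [-0.08, 0.08, -0.17], "twist": [0.6, -12, 2.4]},
  {"fingers": -1, "delta_pos": [-0.12, 0.12, -0.17], "twist": [1, -18, 3.6]},
  {"fingers": -1, "delta_pos": [-0.16, 0.16, -0.17], "twist": [1.3, -23, 4.8]},
  {"fingers": -1, "delta_pos": [-0.209, 0.195, -0.16], "twist": [1.6, -28, 6]},
  {"fingers": -1, "delta_pos": [-0.209, 0.195, -0.1334], "twist": [1.6, -28, 6]},
  {"fingers": -1, "delta_pos": [-0.209, 0.195, -0.1334], "twist": [1.6, -28, 6]},
])

```text
t: 10.98
tcp_pos: [0.6513, -0.0144, 0.1139]
tcp_rot: [[-0.03, 1.0, 0.005], [0.882, 0.029, -0.469], [-0.469, -0.009, -0.883]]
force: [-0.9, 0.5, -6.9]
grip_width: 0.0497
finger_force: 30.0
```

```bash
cat >> h.py <<'E'
def st():
    from cell import arm
    o=arm.get_obs();p=np.array(o['tcp_pos']);r=np.array(o['tcp_rot'])
    print('t',round(o['t'],2),'tray xyz',(TR.T@(p-TP)).round(4),'rotErr',R.from_matrix(r.T@RY).as_rotvec(degrees=True).round(1),'F tray',(TR.T@o['force']).round(1),'w',round(o['grip_width'],4),round(o['finger_force'],1))
    return p,r
E
python3 - <<'E'
from h import *
st();go(tray(0,.0455,.02-.0148),RY)
E
```

```text
t 10.97 tray xyz [-0.0024  0.0418  0.051 ] rotErr [-0.5 -0.   0.2] F tray [-3.7 -0.9 -5.8] w 0.0497 30.0
dpos [-0.0024, 0.0041, 0.0458] twist [-0.5, -0.0, 0.2] rows>= 0.7
```

Call:
carry_out([
  {"fingers": -1, "delta_pos": [-0.0024, 0.003, 0.02], "twist": [-0.5, 0, 0.2]},
  {"fingers": -1, "delta_pos": [-0.0024, 0.003, 0.04], "twist": [-0.5, 0, 0.2]},
  {"fingers": -1, "delta_pos": [-0.0024, 0.003, 0.047], "twist": [-0.5, 0, 0.2]},
  {"fingers": -1, "delta_pos": [-0.0024, 0.003, 0.05], "twist": [-0.5, 0, 0.2]},
  {"fingers": -1, "delta_pos": [-0.0024, 0.003, 0.05], "twist": [-0.5, 0, 0.2]},
])

```text
t: 11.6
tcp_pos: [0.6592, -0.0394, 0.0759]
tcp_rot: [[-0.023, 0.999, 0.023], [0.883, 0.031, -0.468], [-0.469, 0.009, -0.883]]
force: [0.0, 0.5, -5.1]
grip_width: 0.0496
finger_force: 30.0
```

Run:
```python
from h import *
st()
```

```text
t 11.6 tray xyz [0.002  0.0489 0.0056] rotErr [ 0.5 -0.1 -0.2] F tray [-2.8  0.1 -4.3] w 0.0496 30.0
```

Call:
carry_out([
  {"fingers": -1, "delta_pos": [0.0024, -0.002, 0], "twist": [0.5, 0, -0.2]},
  {"fingers": -1, "delta_pos": [0.0024, -0.002, 0], "twist": [0.5, 0, -0.2]},
  {"fingers": -1, "delta_pos": [0.0024, -0.002, 0.008], "twist": [0.5, 0, -0.2]},
  {"fingers": -1, "delta_pos": [0.0024, -0.002, 0.014], "twist": [0.5, 0, -0.2]},
  {"fingers": -1, "delta_pos": [0.0024, -0.002, 0.014], "twist": [0.5, 0, -0.2]},
])

```text
t: 12.22
tcp_pos: [0.6563, -0.0454, 0.0612]
tcp_rot: [[-0.026, 1.0, 0.011], [0.882, 0.029, -0.47], [-0.47, -0.002, -0.883]]
force: [-0.7, -1.0, -5.9]
grip_width: 0.0494
finger_force: 30.0
```

Run:
```python
from h import *
st()
```

```text
t 12.22 tray xyz [ 0.0003  0.0458 -0.0101] rotErr [-0.1  0.   0. ] F tray [-1.9 -0.7 -5.7] w 0.0494 30.0
```

Call:
carry_out([
  {"fingers": -1, "delta_pos": [0, 0.002, 0], "twist": [0, 0, 0]},
  {"fingers": -1, "delta_pos": [0, 0.003, 0], "twist": [0, 0, 0]},
  {"fingers": -1, "delta_pos": [0, 0.003, 0], "twist": [0, 0, 0]},
])

```text
t: 12.6
tcp_pos: [0.6601, -0.0442, 0.0621]
tcp_rot: [[-0.026, 1.0, 0.013], [0.883, 0.029, -0.469], [-0.469, -0.001, -0.883]]
force: [-0.7, 0.2, -5.6]
grip_width: 0.0499
finger_force: 30.0
```

Run:
```python
from h import *
st()
```

```text
t 12.6 tray xyz [-0.0002  0.0497 -0.0088] rotErr [-0. -0.  0.] F tray [-2.8 -0.7 -4.8] w 0.0499 30.0
```

Call:
carry_out([
  {"fingers": -1, "delta_pos": [0, 0.001, 0], "twist": [0, 0, 0]},
  {"fingers": -1, "delta_pos": [0, 0.002, 0], "twist": [0, 0, 0]},
  {"fingers": -1, "delta_pos": [0, 0.002, 0], "twist": [0, 0, 0]},
])

```text
t: 12.98
tcp_pos: [0.6601, -0.0443, 0.0618]
tcp_rot: [[-0.026, 1.0, 0.01], [0.883, 0.028, -0.469], [-0.47, -0.004, -0.883]]
force: [-7.3, 1.3, -1.9]
grip_width: 0.0494
finger_force: 30.0
```

Run:
```python
from h import *
st()
```

```text
t 12.97 tray xyz [-0.0002  0.0497 -0.0092] rotErr [-0.2  0.   0. ] F tray [-2.2 -7.3 -1. ] w 0.0494 30.0
```

Call:
carry_out([
  {"fingers": -1, "delta_pos": [0, -0.002, 0.0], "twist": [0, 0, 0]},
  {"fingers": -1, "delta_pos": [0, -0.002, 0.003], "twist": [0, 0, 0]},
  {"fingers": -1, "delta_pos": [0, -0.002, 0.005], "twist": [0, 0, 0]},
  {"fingers": -1, "delta_pos": [0, -0.002, 0.005], "twist": [0, 0, 0]},
])

```text
t: 13.48
tcp_pos: [0.6602, -0.0458, 0.0591]
tcp_rot: [[-0.026, 1.0, 0.014], [0.883, 0.029, -0.469], [-0.469, -0.0, -0.883]]
force: [-7.1, 3.6, 5.2]
grip_width: 0.0498
finger_force: 30.0
```

Run:
```python
from h import *
st()
```

```text
t 13.47 tray xyz [-0.0002  0.0497 -0.0122] rotErr [-0. -0.  0.] F tray [-0.9 -7.   6.4] w 0.0498 30.0
```

Call:
carry_out([
  {"fingers": 0.0, "delta_pos": [0, -0.001, 0], "twist": [0, 0, 0]},
  {"fingers": 0.4, "delta_pos": [0, -0.001, 0], "twist": [0, 0, 0]},
  {"fingers": 0.4, "delta_pos": [0, -0.001, 0], "twist": [0, 0, 0]},
  {"fingers": 0.4, "delta_pos": [0, -0.001, 0], "twist": [0, 0, 0]},
])

```text
t: 13.98
tcp_pos: [0.6599, -0.0472, 0.0581]
tcp_rot: [[-0.026, 1.0, 0.014], [0.883, 0.029, -0.469], [-0.469, 0.001, -0.883]]
force: [0.2, -0.6, -1.1]
grip_width: 0.0638
finger_force: 0.0
```

```bash
cat >> h.py <<'E'
def diffbox(n,lo,hi):
    pass
E
python3 - <<'E'
from h import *
st()
E
```

```text
t 13.97 tray xyz [ 0.0006  0.0494 -0.0138] rotErr [ 0.  0. -0.] F tray [ 0.   0.1 -1.2] w 0.0638 0.0
```

```bash
cat >> h.py <<'E'
RX=np.c_[np.cross(TR[:,0],-TR[:,2]),TR[:,0],-TR[:,2]]
E
python3 - <<'E'
from h import *
p,r=st()
c=tray(.0,.0495,-.0138)
A=ydown(np.degrees(q[20]))
print(np.degrees(q[20]))
s=(c,RY)
go(tray(0,.0495,.15),RY,frm=s)
go(np.array([.53,-.15,.26]),A,frm=s)
s=go(np.array([.4499,-.1973,.12]),A,frm=s)
E
```

```text
t 13.97 tray xyz [ 0.0006  0.0494 -0.0138] rotErr [ 0.  0. -0.] F tray [ 0.   0.1 -1.2] w 0.0638 0.0
-71.54452925103477
dpos [0.0, 0.0, -0.1638] twist [0.0, 0.0, 0.0] rows>= 2.6
dpos [-0.1827, -0.133, -0.1318] twist [17.9, 24.1, 71.7] rows>= 7.3
dpos [-0.1567, -0.2144, 0.0129] twist [17.9, 24.1, 71.7] rows>= 7.3
```

Call:
carry_out([
  {"fingers": 0.4, "delta_pos": [0, 0, -0.06], "twist": [0, 0, 0]},
  {"fingers": 0.4, "delta_pos": [0, 0, -0.12], "twist": [0, 0, 0]},
  {"fingers": 0.5, "delta_pos": [-0.05, -0.03, -0.16], "twist": [2.5, 3.4, 10]},
  {"fingers": 0.5, "delta_pos": [-0.1, -0.07, -0.17], "twist": [5, 6.9, 20.5]},
  {"fingers": 0.5, "delta_pos": [-0.15, -0.1, -0.16], "twist": [7.7, 10.3, 31]},
  {"fingers": 0.5, "delta_pos": [-0.1827, -0.133, -0.1318], "twist": [10.2, 13.8, 41]},
  {"fingers": 0.5, "delta_pos": [-0.18, -0.16, -0.1], "twist": [12.8, 17.2, 51]},
  {"fingers": 0.5, "delta_pos": [-0.17, -0.19, -0.05], "twist": [15.4, 20.6, 61.5]},
  {"fingers": 0.5, "delta_pos": [-0.1567, -0.2144, 0.0], "twist": [17.9, 24.1, 71.7]},
  {"fingers": 0.5, "delta_pos": [-0.1567, -0.2144, 0.0129], "twist": [17.9, 24.1, 71.7]},
])

```text
t: 15.22
tcp_pos: [0.4438, -0.1991, 0.1172]
tcp_rot: [[0.951, 0.309, -0.006], [0.309, -0.951, 0.003], [-0.005, -0.005, -1.0]]
force: [-0.1, 1.1, -0.0]
grip_width: 0.0689
finger_force: 0.0
```

Run:
```python
from h import *
from cell import arm
import time
s=(np.array([.4499,-.1973,.12]),ydown(-71.54))
o=arm.get_obs();print(o['tcp_pos'],np.array(o['tcp_rot']).round(3).tolist())
# plane in tray: bright steel pixels check from top camera (arm now away)
c=arm.read_camera('top');C['top']['frame']=c['frame']
import cv2
hsv=cv2.cvtColor(c['frame'],cv2.COLOR_RGB2HSV)
m=((hsv[...,1]<60)&(hsv[...,2]>120)).astype(np.uint8);m[:, :218]=0;m[:,295:]=0;m[:128]=0;m[208:]=0
ys,xs=np.nonzero(m);print(len(xs),cv2.minAreaRect(np.c_[xs,ys].astype(np.float32)) if len(xs) else '')
for x,y in ((-.08,.025),(-.08,.075),(.08,.025),(.08,.075)): print(proj('top',[tray(x,y,.003)])[0].round(1))
```

```text
[ 0.44379078 -0.19905181  0.117199  ] [[0.951, 0.309, -0.006], [0.309, -0.951, 0.003], [-0.005, -0.005, -1.0]]
939 ((256.310546875, 148.7914581298828), (21.358001708984375, 55.17013931274414), 84.61068725585938)
[231.4 162.9]
[231.1 144.4]
[286.5 157.2]
[286.  137.4]
```

Call:
carry_out([
  {"fingers": 0.5, "delta_pos": [0, 0, 0.0], "twist": [0, 0, 0]},
  {"fingers": 0.5, "delta_pos": [0, 0, 0.05], "twist": [0, 0, 0]},
  {"fingers": 0.5, "delta_pos": [0, 0, 0.1], "twist": [0, 0, 0]},
  {"fingers": 0.5, "delta_pos": [0, 0, 0.127], "twist": [0, 0, 0]},
  {"fingers": 0.5, "delta_pos": [0, 0, 0.127], "twist": [0, 0, 0]},
  {"fingers": -1, "delta_pos": [0, 0, 0.127], "twist": [0, 0, 0]},
  {"fingers": -1, "delta_pos": [0, 0, 0.127], "twist": [0, 0, 0]},
  {"fingers": -1, "delta_pos": [0, 0, 0.127], "twist": [0, 0, 0]},
  {"fingers": -1, "delta_pos": [0, 0, 0.127], "twist": [0, 0, 0]},
  {"fingers": -1, "delta_pos": [0, 0, 0.127], "twist": [0, 0, 0]},
])

```text
t: 16.52
tcp_pos: [0.4499, -0.197, -0.0063]
tcp_rot: [[0.949, 0.317, 0.001], [0.317, -0.949, 0.002], [0.001, -0.001, -1.0]]
force: [-0.2, 2.5, 7.3]
grip_width: 0.0377
finger_force: 29.9
```

Run:
```python
from h import *
s=(np.array([.4499,-.1973,-.007]),ydown(-71.54))
go(np.array([.4499,-.1973,.23]),s[1],frm=s)
go(tray(-.060,-.0245,.13),RX,frm=s)
go(tray(-.060,-.0245,.06),RX,frm=s)
print(tray(-.060,-.0245,.06))
```

```text
dpos [0.0, 0.0, -0.237] twist [0.0, 0.0, 0.0] rows>= 3.8
dpos [0.2109, -0.213, -0.1636] twist [-27.8, -4.1, 16.4] rows>= 5.5
dpos [0.2014, -0.1816, -0.1018] twist [-27.8, -4.1, 16.4] rows>= 4.6
[0.58347355 0.03870518 0.09480856]
```

Call:
carry_out([
  {"fingers": -1, "delta_pos": [0, 0, -0.06], "twist": [0, 0, 0]},
  {"fingers": -1, "delta_pos": [0, 0, -0.12], "twist": [0, 0, 0]},
  {"fingers": -1, "delta_pos": [0, 0, -0.18], "twist": [0, 0, 0]},
  {"fingers": -1, "delta_pos": [0.03, -0.03, -0.22], "twist": [-4, -0.6, 2.4]},
  {"fingers": -1, "delta_pos": [0.07, -0.07, -0.23], "twist": [-9, -1.3, 5.3]},
  {"fingers": -1, "delta_pos": [0.11, -0.11, -0.22], "twist": [-14, -2, 8.2]},
  {"fingers": -1, "delta_pos": [0.15, -0.15, -0.21], "twist": [-19, -2.8, 11.2]},
  {"fingers": -1, "delta_pos": [0.19, -0.19, -0.19], "twist": [-24, -3.5, 14.2]},
  {"fingers": -1, "delta_pos": [0.2109, -0.213, -0.1636], "twist": [-27.8, -4.1, 16.4]},
  {"fingers": -1, "delta_pos": [0.2014, -0.1816, -0.1018], "twist": [-27.8, -4.1, 16.4]},
])

```text
t: 17.77
tcp_pos: [0.5859, 0.0533, 0.0997]
tcp_rot: [[0.999, 0.037, 0.024], [0.044, -0.886, -0.462], [0.004, 0.463, -0.886]]
force: [1.4, -1.7, -0.9]
grip_width: 0.0373
finger_force: 29.9
```

Call:
carry_out([
  {"fingers": -1, "delta_pos": [0, 0, 0], "twist": [0, 0, 0]},
  {"fingers": -1, "delta_pos": [0, 0, 0.02], "twist": [0, 0, 0]},
  {"fingers": -1, "delta_pos": [0, 0, 0.038], "twist": [0, 0, 0]},
  {"fingers": -1, "delta_pos": [0, 0, 0.046], "twist": [0, 0, 0]},
  {"fingers": -1, "delta_pos": [0, 0, 0.056], "twist": [0, 0, 0]},
  {"fingers": -1, "delta_pos": [0, 0, 0.056], "twist": [0, 0, 0]},
])

```text
t: 18.52
tcp_pos: [0.5831, 0.0154, 0.0517]
tcp_rot: [[1.0, 0.026, 0.013], [0.029, -0.883, -0.469], [-0.001, 0.469, -0.883]]
force: [1.0, -0.5, -1.0]
grip_width: 0.0379
finger_force: 29.9
```

Run:
```python
from h import *
st()
```

```text
t 18.52 tray xyz [-0.0597 -0.0255  0.011 ] rotErr [ -0.1   0.  -90. ] F tray [-0.   1.  -1.1] w 0.0379 29.9
```

Call:
carry_out([
  {"fingers": -1, "delta_pos": [0, 0, 0], "twist": [0, 0, 0]},
  {"fingers": -1, "delta_pos": [0, 0, 0], "twist": [0, 0, 0]},
])

```text
t: 18.77
tcp_pos: [0.5839, 0.0164, 0.0525]
tcp_rot: [[1.0, 0.026, 0.015], [0.03, -0.883, -0.468], [0.0, 0.468, -0.884]]
force: [-0.1, 1.1, -0.9]
grip_width: 0.0378
finger_force: 29.9
```

Run:
```python
from h import *
st()
```

```text
t 18.77 tray xyz [-0.0602 -0.0247  0.0122] rotErr [ -0.   -0.1 -90. ] F tray [-1.4 -0.  -0.3] w 0.0378 29.9
```

Call:
carry_out([
  {"fingers": -1, "delta_pos": [0, 0, 0.006], "twist": [0, 0, 0]},
  {"fingers": -1, "delta_pos": [0, 0, 0.011], "twist": [0, 0, 0]},
  {"fingers": -1, "delta_pos": [0, 0, 0.011], "twist": [0, 0, 0]},
  {"fingers": -1, "delta_pos": [0, -0.003, 0.011], "twist": [0, 0, 0]},
  {"fingers": -1, "delta_pos": [0, -0.003, 0.011], "twist": [0, 0, 0]},
])

```text
t: 19.4
tcp_pos: [0.5836, 0.014, 0.0408]
tcp_rot: [[1.0, 0.027, 0.014], [0.03, -0.883, -0.468], [-0.0, 0.468, -0.884]]
force: [-0.1, -0.3, -1.3]
grip_width: 0.0378
finger_force: 29.9
```

Run:
```python
from h import *
st()
```

```text
t 19.4 tray xyz [-0.0636 -0.025   0.0007] rotErr [ -0.1  -0.1 -89.9] F tray [-0.3 -0.1 -1.3] w 0.0378 29.9
```

Call:
carry_out([
  {"fingers": -1, "delta_pos": [-0.0015, -0.0015, 0], "twist": [0, 0, 0]},
  {"fingers": -1, "delta_pos": [-0.003, -0.003, 0], "twist": [0, 0, 0]},
  {"fingers": -1, "delta_pos": [-0.003, -0.003, 0], "twist": [0, 0, 0]},
])

```text
t: 19.77
tcp_pos: [0.5804, 0.0162, 0.0395]
tcp_rot: [[1.0, 0.027, 0.014], [0.03, -0.883, -0.468], [-0.0, 0.468, -0.884]]
force: [0.5, 0.8, -0.9]
grip_width: 0.038
finger_force: 29.9
```

Run:
```python
from h import *
st()
```

```text
t 19.77 tray xyz [-0.0662 -0.0283  0.0006] rotErr [ -0.1  -0.1 -89.9] F tray [-1.1  0.5 -0.5] w 0.038 29.9
```

Call:
carry_out([
  {"fingers": -1, "delta_pos": [0, -0.001, 0], "twist": [0, 0, 0]},
  {"fingers": -1, "delta_pos": [0, -0.002, 0], "twist": [0, 0, 0]},
  {"fingers": -1, "delta_pos": [0, -0.002, 0], "twist": [0, 0, 0]},
])

```text
t: 20.15
tcp_pos: [0.5804, 0.0178, 0.0385]
tcp_rot: [[1.0, 0.027, 0.014], [0.03, -0.883, -0.468], [-0.0, 0.468, -0.884]]
force: [-1.3, 0.7, -1.0]
grip_width: 0.0381
finger_force: 29.9
```

Run:
```python
from h import *
st()
```

```text
t 20.15 tray xyz [-0.0681 -0.0281  0.0006] rotErr [ -0.1  -0.1 -90. ] F tray [-1.1 -1.3 -0.6] w 0.0381 29.9
```

Call:
carry_out([
  {"fingers": -1, "delta_pos": [0, -0.001, 0], "twist": [0, 0, 0]},
  {"fingers": -1, "delta_pos": [0, -0.002, 0], "twist": [0, 0, 0]},
  {"fingers": -1, "delta_pos": [0, -0.003, 0], "twist": [0, 0, 0]},
  {"fingers": -1, "delta_pos": [0, -0.003, 0], "twist": [0, 0, 0]},
])

```text
t: 20.65
tcp_pos: [0.5803, 0.0189, 0.0378]
tcp_rot: [[1.0, 0.025, 0.013], [0.028, -0.882, -0.47], [-0.001, 0.47, -0.883]]
force: [-1.5, -3.5, 4.4]
grip_width: 0.038
finger_force: 29.9
```

Run:
```python
from h import *
st()
```

```text
t 20.65 tray xyz [-0.0694 -0.0283  0.0004] rotErr [ -0.    0.1 -90. ] F tray [ 5.2 -1.6  2.3] w 0.038 29.9
```

Call:
carry_out([
  {"fingers": -1, "delta_pos": [0.0025, 0.003, 0], "twist": [0, 0, 0]},
  {"fingers": -1, "delta_pos": [0.0025, 0.003, 0.003], "twist": [0, 0, 0]},
  {"fingers": -1, "delta_pos": [0.0025, 0.003, 0.005], "twist": [0, 0, 0]},
  {"fingers": -1, "delta_pos": [0.0025, 0.003, 0.005], "twist": [0, 0, 0]},
])

```text
t: 21.15
tcp_pos: [0.5831, 0.0167, 0.0343]
tcp_rot: [[1.0, 0.027, 0.014], [0.031, -0.884, -0.467], [-0.0, 0.467, -0.884]]
force: [-1.4, 2.3, 4.0]
grip_width: 0.0378
finger_force: 29.9
```

```bash
cat >> h.py <<'E'
TP=TP+TR@np.array([-.0044,.0007,.0025])
E
python3 - <<'E'
from h import *
st()
E
```

```text
t 21.15 tray xyz [-0.0646 -0.0262 -0.0063] rotErr [ -0.1  -0.1 -89.9] F tray [-0.2 -1.3  4.7] w 0.0378 29.9
```

Run:
```python
from h import *
p,r=st()
A=ydown(-20.17)
go(tray(-.065,-.026,.12),RX)
go(np.array([.565,.10,.20]),A)
go(np.array([.5478,.1526,.08]),A)
```

```text
t 21.15 tray xyz [-0.0646 -0.0262 -0.0063] rotErr [ -0.1  -0.1 -89.9] F tray [-0.2 -1.3  4.7] w 0.0378 29.9
dpos [0.0003, -0.0007, -0.1263] twist [-0.1, -0.0, 0.1] rows>= 2.0
dpos [-0.0156, 0.0034, -0.1857] twist [24.5, 16.5, -66.7] rows>= 6.8
dpos [-0.0311, -0.0997, -0.1044] twist [24.5, 16.5, -66.7] rows>= 6.8
```

Call:
carry_out([
  {"fingers": 0.1, "delta_pos": [0, 0, 0], "twist": [0, 0, 0]},
  {"fingers": 0.1, "delta_pos": [0, 0, 0], "twist": [0, 0, 0]},
  {"fingers": 0.1, "delta_pos": [0, 0, -0.06], "twist": [0, 0, 0]},
  {"fingers": 0.5, "delta_pos": [0, 0, -0.12], "twist": [3, 2, -8]},
  {"fingers": 0.5, "delta_pos": [-0.0156, 0.0034, -0.18], "twist": [7, 4.7, -19]},
  {"fingers": 0.5, "delta_pos": [-0.0156, -0.02, -0.18], "twist": [10.8, 7.3, -29.5]},
  {"fingers": 0.5, "delta_pos": [-0.02, -0.05, -0.16], "twist": [14.6, 9.9, -40]},
  {"fingers": 0.5, "delta_pos": [-0.031, -0.08, -0.14], "twist": [18.4, 12.4, -50]},
  {"fingers": 0.5, "delta_pos": [-0.031, -0.0997, -0.12], "twist": [22, 15, -60]},
  {"fingers": 0.5, "delta_pos": [-0.0311, -0.0997, -0.1044], "twist": [24.5, 16.5, -66.7]},
])

```text
t: 22.4
tcp_pos: [0.5463, 0.1527, 0.0783]
tcp_rot: [[0.337, 0.941, -0.004], [0.941, -0.337, 0.001], [-0.0, -0.004, -1.0]]
force: [-0.6, 0.3, -0.0]
grip_width: 0.0687
finger_force: 0.0
```

Call:
carry_out([
  {"fingers": 0.5, "delta_pos": [0, 0, 0], "twist": [0, 0, 0]},
  {"fingers": 0.5, "delta_pos": [0, 0, 0], "twist": [0, 0, 0]},
])

```text
t: 22.65
tcp_pos: [0.5481, 0.1519, 0.0801]
tcp_rot: [[0.349, 0.937, -0.0], [0.937, -0.349, -0.002], [-0.002, 0.0, -1.0]]
force: [0.4, 1.2, -0.2]
grip_width: 0.0689
finger_force: 0.0
```

Run:
```python
from h import *
st();A=ydown(-20.17)
go(np.array([.5478,.1526,-.026]),A)
```

```text
t 22.65 tray xyz [-0.1634 -0.0573  0.0981] rotErr [ -5.4 -27.6 -21.7] F tray [-1.1  0.4  0.4] w 0.0689 0.0
dpos [0.0007, -0.0005, 0.1061] twist [0.0, 0.1, -0.3] rows>= 1.7
```

Call:
carry_out([
  {"fingers": 0.5, "delta_pos": [0.0005, 0, 0.05], "twist": [0, 0, 0]},
  {"fingers": 0.5, "delta_pos": [0.0005, 0, 0.095], "twist": [0, 0, 0]},
  {"fingers": 0.5, "delta_pos": [0.0005, 0, 0.105], "twist": [0, 0, 0]},
  {"fingers": 0.5, "delta_pos": [0.0005, 0, 0.105], "twist": [0, 0, 0]},
  {"fingers": -1, "delta_pos": [0.0005, 0, 0.105], "twist": [0, 0, 0]},
  {"fingers": -1, "delta_pos": [0.0005, 0, 0.105], "twist": [0, 0, 0]},
  {"fingers": -1, "delta_pos": [0.0005, 0, 0.105], "twist": [0, 0, 0]},
  {"fingers": -1, "delta_pos": [0.0005, 0, 0.105], "twist": [0, 0, 0]},
  {"fingers": -1, "delta_pos": [0.0005, 0, 0.105], "twist": [0, 0, 0]},
])

```text
t: 23.78
tcp_pos: [0.5488, 0.152, -0.0241]
tcp_rot: [[0.345, 0.938, 0.0], [0.938, -0.345, -0.001], [-0.001, 0.001, -1.0]]
force: [-1.4, -0.4, 6.6]
grip_width: 0.0449
finger_force: 30.0
```

Run:
```python
from h import *
p,r=st();print(p)
go(tray(.0,-.021,.13),RY)
go(tray(.016,-.021,.05),RY)
```

```text
t 23.77 tray xyz [-0.2123 -0.0566  0.0061] rotErr [ -5.3 -27.6 -21.5] F tray [ 3.4 -1.4  5.7] w 0.0449 30.0
[ 0.54877726  0.15200876 -0.02412023]
dpos [-0.1069, 0.0814, -0.2089] twist [-5.3, -27.6, -21.5] rows>= 4.0
dpos [-0.1548, 0.1006, -0.1458] twist [-5.3, -27.6, -21.5] rows>= 3.8
```

Call:
carry_out([
  {"fingers": -1, "delta_pos": [0, 0, -0.06], "twist": [0, 0, 0]},
  {"fingers": -1, "delta_pos": [0, 0, -0.12], "twist": [0, 0, 0]},
  {"fingers": -1, "delta_pos": [0, 0, -0.18], "twist": [0, 0, 0]},
  {"fingers": -1, "delta_pos": [-0.03, 0.03, -0.21], "twist": [-1.5, -7.8, -6.1]},
  {"fingers": -1, "delta_pos": [-0.07, 0.06, -0.21], "twist": [-3, -15.5, -12]},
  {"fingers": -1, "delta_pos": [-0.107, 0.0814, -0.209], "twist": [-4.3, -22, -17]},
  {"fingers": -1, "delta_pos": [-0.13, 0.09, -0.18], "twist": [-5.3, -27.6, -21.5]},
  {"fingers": -1, "delta_pos": [-0.1548, 0.1006, -0.1458], "twist": [-5.3, -27.6, -21.5]},
  {"fingers": -1, "delta_pos": [-0.1548, 0.1006, -0.1458], "twist": [-5.3, -27.6, -21.5]},
  {"fingers": -1, "delta_pos": [-0.1548, 0.1006, -0.1458], "twist": [-5.3, -27.6, -21.5]},
])

```text
t: 25.02
tcp_pos: [0.5898, -0.0272, 0.1217]
tcp_rot: [[-0.027, 1.0, 0.014], [0.883, 0.03, -0.469], [-0.469, -0.001, -0.883]]
force: [1.0, 0.9, -0.0]
grip_width: 0.0448
finger_force: 30.0
```

Run:
```python
from h import *
p,r=st()
go(tray(.016,-.023,-.010),RY)
```

```text
t 25.02 tray xyz [ 0.0153 -0.0208  0.0502] rotErr [-0.  -0.1  0.1] F tray [-0.8  1.1  0.4] w 0.0448 30.0
dpos [-0.0007, -0.0022, 0.0602] twist [-0.0, -0.1, 0.1] rows>= 1.0
```

Call:
carry_out([
  {"fingers": -1, "delta_pos": [-0.001, -0.002, 0.03], "twist": [0, 0, 0]},
  {"fingers": -1, "delta_pos": [-0.001, -0.002, 0.055], "twist": [0, 0, 0]},
  {"fingers": -1, "delta_pos": [-0.001, -0.002, 0.068], "twist": [0, 0, 0]},
  {"fingers": -1, "delta_pos": [-0.001, -0.002, 0.068], "twist": [0, 0, 0]},
])

```text
t: 25.52
tcp_pos: [0.5883, -0.0605, 0.0615]
tcp_rot: [[-0.027, 1.0, 0.013], [0.883, 0.03, -0.469], [-0.469, -0.002, -0.883]]
force: [-0.3, 0.3, 0.5]
grip_width: 0.0446
finger_force: 30.0
```

Run:
```python
from h import *
st()
```

```text
t 25.52 tray xyz [ 0.0165 -0.0233 -0.0185] rotErr [-0.1 -0.   0.1] F tray [-0.1 -0.3  0.6] w 0.0446 30.0
```

Free of contact. Now I'll feel for the plane with the far finger.

Call:
carry_out([
  {"fingers": -1, "delta_pos": [0, 0.0015, 0.002], "twist": [0, 0, 0]},
  {"fingers": -1, "delta_pos": [0, 0.003, 0.002], "twist": [0, 0, 0]},
  {"fingers": -1, "delta_pos": [0, 0.004, 0.002], "twist": [0, 0, 0]},
  {"fingers": -1, "delta_pos": [0, 0.004, 0.002], "twist": [0, 0, 0]},
])

```text
t: 26.02
tcp_pos: [0.5922, -0.0615, 0.0596]
tcp_rot: [[-0.028, 1.0, 0.013], [0.883, 0.03, -0.469], [-0.469, -0.002, -0.883]]
force: [-0.1, -0.5, -1.1]
grip_width: 0.0444
finger_force: 30.0
```

Run:
```python
from h import *
st()
```

```text
t 26.02 tray xyz [ 0.0165 -0.0194 -0.0207] rotErr [-0.  -0.   0.1] F tray [-0.1 -0.1 -1.2] w 0.0444 30.0
```

Call:
carry_out([
  {"fingers": -1, "delta_pos": [0, 0.0015, 0], "twist": [0, 0, 0]},
  {"fingers": -1, "delta_pos": [0, 0.003, 0], "twist": [0, 0, 0]},
  {"fingers": -1, "delta_pos": [0, 0.004, 0], "twist": [0, 0, 0]},
  {"fingers": -1, "delta_pos": [0, 0.004, 0], "twist": [0, 0, 0]},
])

```text
t: 26.52
tcp_pos: [0.596, -0.0616, 0.0593]
tcp_rot: [[-0.028, 1.0, 0.012], [0.882, 0.03, -0.469], [-0.47, -0.002, -0.883]]
force: [-0.6, 0.6, -0.6]
grip_width: 0.0447
finger_force: 30.0
```

Run:
```python
from h import *
st()
```

```text
t 26.52 tray xyz [ 0.0166 -0.0156 -0.0211] rotErr [-0.1  0.   0.1] F tray [-0.8 -0.5 -0.2] w 0.0447 30.0
```

Call:
carry_out([
  {"fingers": -1, "delta_pos": [0, 0, 0.002], "twist": [0, 0, 0]},
  {"fingers": -1, "delta_pos": [0, 0, 0.0035], "twist": [0, 0, 0]},
  {"fingers": -1, "delta_pos": [0, 0, 0.0035], "twist": [0, 0, 0]},
  {"fingers": 0.05, "delta_pos": [0, 0, 0.003], "twist": [0, 0, 0]},
  {"fingers": 0.05, "delta_pos": [0, 0, 0.003], "twist": [0, 0, 0]},
  {"fingers": 0.05, "delta_pos": [0, 0, 0.003], "twist": [0, 0, 0]},
])

```text
t: 27.28
tcp_pos: [0.5942, -0.0631, 0.0566]
tcp_rot: [[-0.028, 1.0, 0.01], [0.882, 0.029, -0.47], [-0.47, -0.005, -0.883]]
force: [-6.0, 1.6, 5.9]
grip_width: 0.0484
finger_force: 3.2
```

Run:
```python
from h import *
st();A=ydown(np.degrees(q[23])+90);print(np.degrees(q[23])+90)
go(tray(.016,-.016,.12),RY)
go(np.array([.48,.0,.2]),A)
go(np.array([.4557,.0188,.06]),A)
```

```text
t 27.27 tray xyz [ 0.0166 -0.0174 -0.0241] rotErr [-0.2  0.   0.1] F tray [ 1.2 -6.   6. ] w 0.0484 3.2
13.688886859978965
dpos [0.0005, 0.0008, -0.1441] twist [-0.2, 0.0, 0.1] rows>= 2.3
dpos [-0.0086, -0.113, -0.1573] twist [-3.2, 27.9, -11.7] rows>= 3.1
dpos [0.0745, -0.1361, -0.0428] twist [-3.2, 27.9, -11.7] rows>= 2.8
```

Call:
carry_out([
  {"fingers": 0.03, "delta_pos": [0, 0.0, -0.03], "twist": [0, 0, 0]},
  {"fingers": 0.03, "delta_pos": [0, 0.0, -0.08], "twist": [0, 0, 0]},
  {"fingers": 0.03, "delta_pos": [0, 0.0, -0.14], "twist": [0, 0, 0]},
  {"fingers": 0.5, "delta_pos": [-0.0086, -0.05, -0.16], "twist": [-1.1, 9.3, -3.9]},
  {"fingers": 0.5, "delta_pos": [-0.0086, -0.1, -0.16], "twist": [-2.2, 18.6, -7.8]},
  {"fingers": 0.5, "delta_pos": [0.02, -0.12, -0.12], "twist": [-3.2, 27.9, -11.7]},
  {"fingers": 0.5, "delta_pos": [0.05, -0.13, -0.08], "twist": [-3.2, 27.9, -11.7]},
  {"fingers": 0.5, "delta_pos": [0.0745, -0.1361, -0.0428], "twist": [-3.2, 27.9, -11.7]},
  {"fingers": 0.5, "delta_pos": [0.0745, -0.1361, -0.0428], "twist": [-3.2, 27.9, -11.7]},
  {"fingers": 0.5, "delta_pos": [0.0745, -0.1361, -0.0428], "twist": [-3.2, 27.9, -11.7]},
])

```text
t: 28.52
tcp_pos: [0.4588, 0.0187, 0.061]
tcp_rot: [[-0.238, 0.971, 0.005], [0.971, 0.238, 0.001], [-0.001, 0.005, -1.0]]
force: [0.3, 0.3, 1.3]
grip_width: 0.0688
finger_force: 0.0
```

Run:
```python
from h import *
st();A=ydown(13.7)
go(np.array([.4557,.0188,-.010]),A)
# where is the flat now? sample the tray from the top camera: print a coarse map of colours along tray y at two x
from cell import arm
import cv2
for n in('top','side'):
    im=arm.read_camera(n)['frame'];cv2.imwrite(f'pics/in_{n}.png',im[:,:,::-1])
```

```text
t 28.52 tray xyz [-0.0571 -0.1504  0.02  ] rotErr [  3.2 -27.9  11.8] F tray [0.4 0.3 1.2] w 0.0688 0.0
dpos [0.0008, -0.0033, 0.071] twist [0.3, 0.0, 0.0] rows>= 1.1
```

Call:
carry_out([
  {"fingers": 0.5, "delta_pos": [0, 0, 0], "twist": [0, 0, 0]},
  {"fingers": 0.5, "delta_pos": [0, 0, 0.04], "twist": [0, 0, 0]},
  {"fingers": 0.5, "delta_pos": [0, 0, 0.07], "twist": [0, 0, 0]},
  {"fingers": 0.5, "delta_pos": [0, 0, 0.07], "twist": [0, 0, 0]},
  {"fingers": -1, "delta_pos": [0, 0, 0.07], "twist": [0, 0, 0]},
  {"fingers": -1, "delta_pos": [0, 0, 0.07], "twist": [0, 0, 0]},
  {"fingers": -1, "delta_pos": [0, 0, 0.07], "twist": [0, 0, 0]},
  {"fingers": -1, "delta_pos": [0, 0, 0.07], "twist": [0, 0, 0]},
  {"fingers": -1, "delta_pos": [0, 0, 0.07], "twist": [0, 0, 0]},
  {"fingers": -1, "delta_pos": [0, 0, 0.07], "twist": [0, 0, 0]},
])

```text
t: 29.88
tcp_pos: [0.458, 0.0188, -0.01]
tcp_rot: [[-0.238, 0.971, 0.004], [0.971, 0.238, 0.001], [-0.0, 0.004, -1.0]]
force: [0.9, -0.6, 3.5]
grip_width: 0.0275
finger_force: 30.0
```

Run:
```python
from h import *
p,r=st();print(p)
go(tray(.020,-.057,.12),RY)
go(tray(.020,-.057,.04),RY)
```

```text
t 29.88 tray xyz [-0.0905 -0.1512 -0.0426] rotErr [  3.1 -27.9  11.8] F tray [2.2 0.9 2.8] w 0.0275 30.0
[ 0.45799627  0.01879993 -0.00997857]
dpos [-0.0405, 0.0884, -0.1951] twist [3.1, -27.9, 11.8] rows>= 3.5
dpos [-0.0772, 0.0803, -0.1245] twist [3.1, -27.9, 11.8] rows>= 2.8
```

Call:
carry_out([
  {"fingers": -1, "delta_pos": [0, 0, -0.06], "twist": [0, 0, 0]},
  {"fingers": -1, "delta_pos": [0, 0, -0.12], "twist": [0, 0, 0]},
  {"fingers": -1, "delta_pos": [0, 0, -0.18], "twist": [0, 0, 0]},
  {"fingers": -1, "delta_pos": [-0.015, 0.03, -0.2], "twist": [1, -9.3, 3.9]},
  {"fingers": -1, "delta_pos": [-0.03, 0.06, -0.2], "twist": [2, -18.6, 7.8]},
  {"fingers": -1, "delta_pos": [-0.0405, 0.0884, -0.195], "twist": [3.1, -27.9, 11.8]},
  {"fingers": -1, "delta_pos": [-0.06, 0.084, -0.16], "twist": [3.1, -27.9, 11.8]},
  {"fingers": -1, "delta_pos": [-0.0772, 0.0803, -0.1245], "twist": [3.1, -27.9, 11.8]},
  {"fingers": -1, "delta_pos": [-0.0772, 0.0803, -0.1245], "twist": [3.1, -27.9, 11.8]},
  {"fingers": -1, "delta_pos": [-0.0772, 0.0803, -0.1245], "twist": [3.1, -27.9, 11.8]},
])

```text
t: 31.12
tcp_pos: [0.5537, -0.0365, 0.1152]
tcp_rot: [[-0.026, 1.0, 0.014], [0.883, 0.029, -0.469], [-0.469, 0.0, -0.883]]
force: [0.4, 0.1, -0.1]
grip_width: 0.0275
finger_force: 30.0
```

Run:
```python
from h import *
st();go(tray(.0195,-.0575,.010),RY)
```

```text
t 31.12 tray xyz [ 0.0196 -0.0572  0.0406] rotErr [ 0. -0. -0.] F tray [-0.1  0.4 -0.1] w 0.0275 30.0
dpos [0.0001, -0.0003, 0.0306] twist [0.0, -0.0, -0.0] rows>= 0.5
```

Next I'll descend to about 4 mm above the floor (tcp z ≈ -0.006) in small steps.

Call:
carry_out([
  {"fingers": -1, "delta_pos": [0, 0, 0.02], "twist": [0, 0, 0]},
  {"fingers": -1, "delta_pos": [0, 0, 0.035], "twist": [0, 0, 0]},
  {"fingers": -1, "delta_pos": [0, 0, 0.042], "twist": [0, 0, 0]},
  {"fingers": -1, "delta_pos": [0, 0, 0.047], "twist": [0, 0, 0]},
  {"fingers": -1, "delta_pos": [0, 0, 0.047], "twist": [0, 0, 0]},
])

```text
t: 31.75
tcp_pos: [0.5573, -0.0541, 0.0791]
tcp_rot: [[-0.025, 0.999, 0.021], [0.884, 0.032, -0.467], [-0.467, 0.007, -0.884]]
force: [-10.5, 13.4, 35.2]
grip_width: 0.0279
finger_force: 30.1
```

Run:
```python
from h import *
st()
```

```text
t 31.75 tray xyz [ 0.0183 -0.0541  0.0004] rotErr [ 0.4 -0.1 -0.1] F tray [  4.4 -10.1  37.5] w 0.0279 30.1
```

Call:
carry_out([
  {"fingers": -1, "delta_pos": [0, 0, -0.03], "twist": [0, 0, 0]},
  {"fingers": -1, "delta_pos": [0, 0, -0.08], "twist": [0, 0, 0]},
  {"fingers": -1, "delta_pos": [0, 0, -0.08], "twist": [0, 0, 0]},
])

```text
t: 32.12
tcp_pos: [0.5566, -0.0173, 0.1479]
tcp_rot: [[-0.025, 0.999, 0.023], [0.885, 0.033, -0.465], [-0.465, 0.009, -0.885]]
force: [1.6, -0.7, -1.1]
grip_width: 0.028
finger_force: 30.0
```

Run:
```python
from h import *
from cell import arm
import cv2
st()
def cr(im,x,y,w,h,W,H): return cv2.resize(im[y:y+h,x:x+w],(W,H),interpolation=cv2.INTER_CUBIC)
a=cv2.imread('pics/in_top.png');b=cv2.imread('pics/in_side.png')
c=arm.read_camera('side')['frame'][:,:,::-1];d=arm.read_camera('top')['frame'][:,:,::-1]
cv2.imwrite('pics/last.png',np.vstack([np.hstack([cr(a,215,125,90,90,300,300),cr(b,165,140,125,75,500,300)]),np.hstack([cr(d,215,125,90,90,300,300),cr(c,165,140,125,75,500,300)])]))
```

```text
t 32.12 tray xyz [ 0.018  -0.0537  0.0785] rotErr [ 0.5 -0.3 -0. ] F tray [ 0.2  1.6 -1.4] w 0.028 30.0
```

View pics/last.png

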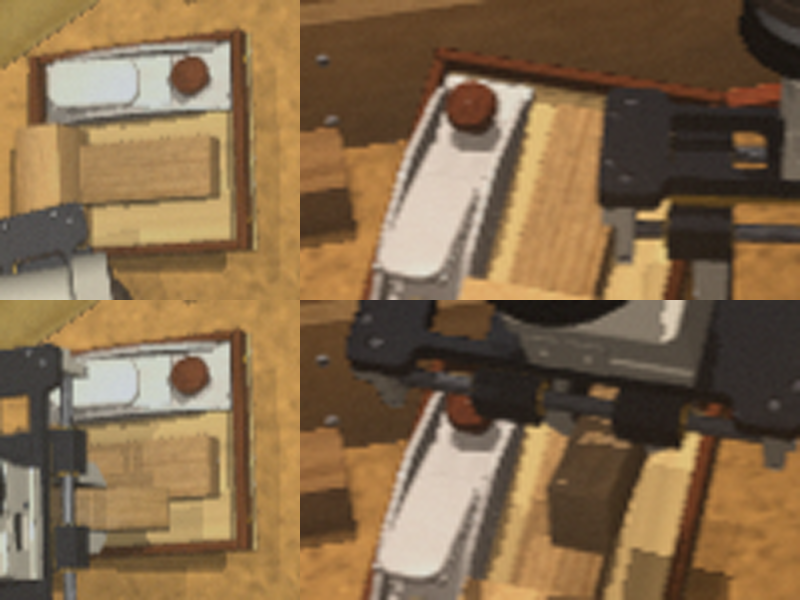

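The last view shows the plane against the far rim, the tall block at the low end, and the flat block lying free at crop (80..215,140..198), leaving a clear near lane. The edge block is in hand with its low end at (595,500) and its high end at (170,507). I'll check where its ends really are relative to the grip.

Run:
```python
from h import *
p,r=st();t=TR.T@(p-TP)
f=lambda n,x,y,z: proj(n,[tray(x,y,z)])[0].round(1)
print('low end face centre pred side',f('side',t[0]-.06,t[1],t[2]+.0275),'obs 238.8 190')
print('  per mm x',f('side',t[0]-.055,t[1],t[2]+.0275))
print('high end top pred',f('top',t[0]+.06,t[1],t[2]+.045),'obs 266 187.1',' -5mm',f('top',t[0]+.055,t[1],t[2]+.045))
# bias: rim corners in tactile frame against first-picture observations
for n,i,c in (('top','high-near',(.092,-.082)),('top','low-near',(-.092,-.082)),('side','high-near',(.092,-.082)),('side','low-near',(-.092,-.082))): print(n,i,f(n,*c,.016))
print('obs top (290.5,200.3) (224.5,204.5) side (270.5,164.3) (252,244.5)')
print('flat obs top high end x',215+215*.3,' pred for x=.0166:',f('top',.0716,-.0174,.022),'near edge obs row',125+198*.3,'pred row',f('top',.0166,-.0399,.022))
```

```text
t 32.23 tray xyz [ 0.0196 -0.0568  0.0739] rotErr [ 0.1 -0.1 -0. ] F tray [-0.5 -0.7 -1.1] w 0.0276 30.0
low end face centre pred side [239.4 203.5] obs 238.8 190
  per mm x [240.1 201. ]
high end top pred [264.5 186.4] obs 266 187.1  -5mm [262.5 186.5]
top high-near [288.2 199.4]
top low-near [223.8 202.8]
side high-near [271.  162.1]
side low-near [251.8 244.8]
obs top (290.5,200.3) (224.5,204.5) side (270.5,164.3) (252,244.5)
flat obs top high end x 279.5  pred for x=.0166: [278.8 173.4] near edge obs row 184.4 pred row [259. 184.]
```

Call:
carry_out([
  {"fingers": -1, "delta_pos": [-0.008, -0.001, 0.02], "twist": [0, 0, 0]},
  {"fingers": -1, "delta_pos": [-0.008, -0.001, 0.045], "twist": [0, 0, 0]},
  {"fingers": -1, "delta_pos": [-0.008, -0.001, 0.058], "twist": [0, 0, 0]},
  {"fingers": -1, "delta_pos": [-0.008, -0.001, 0.064], "twist": [0, 0, 0]},
  {"fingers": -1, "delta_pos": [-0.008, -0.001, 0.069], "twist": [0, 0, 0]},
  {"fingers": -1, "delta_pos": [-0.008, -0.001, 0.073], "twist": [0, 0, 0]},
  {"fingers": -1, "delta_pos": [-0.008, -0.001, 0.073], "twist": [0, 0, 0]},
])

```text
t: 33.1
tcp_pos: [0.5535, -0.0623, 0.0833]
tcp_rot: [[-0.026, 1.0, 0.014], [0.883, 0.03, -0.469], [-0.469, 0.001, -0.883]]
force: [-0.1, 2.5, 0.9]
grip_width: 0.0276
finger_force: 30.0
```

Run:
```python
from h import *
st()
```

```text
t 33.1 tray xyz [ 0.0274 -0.0581  0.0003] rotErr [ 0. -0.  0.] F tray [-1.8 -0.1  2. ] w 0.0276 30.0
```

Call:
carry_out([
  {"fingers": -1, "delta_pos": [0, 0, 0.003], "twist": [0, 0, 0]},
  {"fingers": -1, "delta_pos": [0, 0, 0.006], "twist": [0, 0, 0]},
  {"fingers": -1, "delta_pos": [0, 0, 0.006], "twist": [0, 0, 0]},
])

```text
t: 33.48
tcp_pos: [0.5537, -0.0614, 0.0778]
tcp_rot: [[-0.028, 0.999, 0.016], [0.885, 0.032, -0.465], [-0.465, 0.001, -0.885]]
force: [-4.0, 10.7, 5.7]
grip_width: 0.028
finger_force: 30.0
```

Run:
```python
from h import *
st()
```

```text
t 33.48 tray xyz [ 0.024  -0.0579 -0.0041] rotErr [ 0.1 -0.3  0.1] F tray [-6.9 -3.7 10.1] w 0.028 30.0
```

Call:
carry_out([
  {"fingers": -1, "delta_pos": [0.003, 0, 0.0], "twist": [0, 0, 0]},
  {"fingers": -1, "delta_pos": [0.003, 0, 0.003], "twist": [0, 0, 0]},
  {"fingers": -1, "delta_pos": [0.003, 0, 0.006], "twist": [0, 0, 0]},
  {"fingers": -1, "delta_pos": [0.003, 0, 0.006], "twist": [0, 0, 0]},
])

```text
t: 33.98
tcp_pos: [0.5542, -0.0611, 0.0729]
tcp_rot: [[-0.027, 0.999, 0.017], [0.884, 0.032, -0.466], [-0.466, 0.002, -0.885]]
force: [-7.9, 13.4, 17.7]
grip_width: 0.0277
finger_force: 30.0
```

Run:
```python
from h import *
st()
```

```text
t 33.98 tray xyz [ 0.0214 -0.0574 -0.0083] rotErr [ 0.2 -0.2  0.1] F tray [-3.7 -7.5 22. ] w 0.0277 30.0
```

Call:
carry_out([
  {"fingers": -1, "delta_pos": [0.001, 0, 0.002], "twist": [0, 0, 0]},
  {"fingers": -1, "delta_pos": [0.001, 0, 0.003], "twist": [0, 0, 0]},
  {"fingers": -1, "delta_pos": [0.001, 0, 0.003], "twist": [0, 0, 0]},
])

```text
t: 34.35
tcp_pos: [0.5552, -0.0616, 0.0713]
tcp_rot: [[-0.026, 0.999, 0.019], [0.884, 0.032, -0.466], [-0.467, 0.004, -0.884]]
force: [-9.9, 14.9, 26.9]
grip_width: 0.0279
finger_force: 30.0
```

Run:
```python
from h import *
st()
```

```text
t 34.35 tray xyz [ 0.0211 -0.0564 -0.0099] rotErr [ 0.3 -0.2  0. ] F tray [-0.8 -9.5 30.8] w 0.0279 30.0
```

Call:
carry_out([
  {"fingers": -0.2, "delta_pos": [0, 0, -0.002], "twist": [0, 0, 0]},
  {"fingers": -0.2, "delta_pos": [0, 0, -0.002], "twist": [0, 0, 0]},
  {"fingers": -0.2, "delta_pos": [0, 0, -0.002], "twist": [0, 0, 0]},
  {"fingers": -0.2, "delta_pos": [0, 0, -0.03], "twist": [0, 0, 0]},
  {"fingers": 0, "delta_pos": [0, 0, -0.08], "twist": [0, 0, 0]},
  {"fingers": 0, "delta_pos": [0, 0, -0.14], "twist": [0, 0, 0]},
  {"fingers": 0, "delta_pos": [0.05, -0.06, -0.17], "twist": [0, 0, 0]},
  {"fingers": 0, "delta_pos": [0.08, -0.12, -0.19], "twist": [0, 0, 0]},
  {"fingers": 0, "delta_pos": [0.08, -0.17, -0.19], "twist": [0, 0, 0]},
  {"fingers": 0, "delta_pos": [0.08, -0.17, -0.19], "twist": [0, 0, 0]},
])

```text
t: 35.6
tcp_pos: [0.3758, 0.0887, 0.1978]
tcp_rot: [[-0.03, 0.999, 0.014], [0.882, 0.033, -0.47], [-0.47, -0.002, -0.883]]
force: [0.3, 0.3, -0.4]
grip_width: 0.0462
finger_force: 0.0
```

Run:
```python
from h import *
from cell import arm
import cv2
st()
T0=cv2.imread('pics/in_top.png')[:,:,::-1]
c=arm.read_camera('top')['frame'];s=arm.read_camera('side')['frame']
cv2.imwrite('pics/fin_top.png',c[:,:,::-1]);cv2.imwrite('pics/fin_side.png',s[:,:,::-1])
# change relative to the picture before the edge block went in, within the tray area
d=np.abs(c.astype(int)-T0).sum(2)[125:210,215:300]>45
ys,xs=np.nonzero(d);print('changed px',len(xs))
for y in range(0,85,3): print(125+y,''.join('#' if d[y,x] else '.' for x in range(0,85)))
f=lambda x,y,z: (proj('top',[tray(x,y,z)])[0]+[1.5,1]).round(1)
print('expected edge top corners',[f(a,b,.035).tolist() for a,b in((-.042,-.07),(.078,-.07),(.078,-.042),(-.042,-.042))])
```

```text
t 35.6 tray xyz [-0.0567 -0.2313  0.1747] rotErr [0.  0.  0.2] F tray [-0.4  0.3 -0.2] w 0.0462 0.0
changed px 1277
125 .....................................................................................
128 .....................................................................................
131 .....................................................................................
134 .....................................................................................
137 .....................................................................................
140 .....................................................................................
143 .....................................................................................
146 .....................................................................................
149 .....................................................................................
152 .....................................................................................
155 ................................................................................
[... 1016 characters left out ...]
######################.#############################.................
194 ###########################.########......###########################................
197 ##################.####...###################################........................
200 ############################.#.......................................................
203 ################################.....................................................
206 ##################################.........####......................................
209 ######################################...######......................................
expected edge top corners [[238.0, 197.9], [281.1, 195.3], [280.7, 183.8], [237.7, 186.9]]
```

Run:
```python
from h import *
import cv2
b={'top':np.array([1.5,1]),'side':np.array([0,1])}
for n in('top','side'):
    im=cv2.imread(f'pics/fin_{n}.png');im=cv2.resize(im,None,fx=4,fy=4,interpolation=cv2.INTER_CUBIC)
    # rectified view of the plane z=.035 over the tray, 1 px = 1 mm, x to the right, y up
    pts=np.array([(-.1,.09),(.1,.09),(.1,-.09),(-.1,-.09)]);
    src=np.float32([(proj(n,[tray(x,y,.035)])[0]+b[n])*4+1.5 for x,y in pts]);H=cv2.getPerspectiveTransform(src,np.float32([(0,0),(200,0),(200,180),(0,180)]))
    w=cv2.cvtColor(cv2.warpPerspective(im,H,(200,180)),cv2.COLOR_BGR2GRAY)
    print(n,'x   ',list(range(-96,100,8)))
    for y in range(4,-92,-8): print(n,y,[int(w[90-y-2:90-y+3,100+x-2:100+x+3].mean()) for x in range(-96,100,8)])
```

```text
top x    [-96, -88, -80, -72, -64, -56, -48, -40, -32, -24, -16, -8, 0, 8, 16, 24, 32, 40, 48, 56, 64, 72, 80, 88, 96]
top 4 [127, 158, 170, 172, 178, 133, 126, 119, 135, 147, 155, 154, 157, 154, 156, 160, 154, 158, 161, 164, 159, 157, 183, 120, 79]
top -4 [134, 153, 170, 171, 179, 136, 122, 122, 147, 145, 145, 145, 146, 148, 150, 150, 152, 155, 154, 153, 156, 115, 160, 109, 79]
top -12 [130, 155, 168, 173, 181, 135, 125, 121, 143, 143, 146, 144, 142, 145, 141, 143, 144, 145, 149, 155, 155, 113, 173, 113, 76]
top -20 [134, 156, 168, 174, 180, 137, 125, 125, 138, 143, 145, 148, 151, 146, 149, 149, 152, 155, 152, 155, 155, 115, 173, 115, 76]
top -28 [136, 155, 170, 175, 180, 139, 124, 124, 137, 140, 143, 142, 148, 146, 145, 152, 153, 155, 153, 156, 157, 113, 181, 113, 75]
top -36 [136, 155, 169, 176, 174, 145, 126, 129, 126, 136, 137, 143, 140, 142, 134, 140, 137, 144, 146, 151, 153, 112, 182, 120, 78]
top -44 [137, 155, 167, 175, 177, 139, 145, 142, 141, 142, 144, 145, 145, 148, 148, 148, 148, 148, 147, 147, 143, 140, 113, 112, 79]
top -52 [135, 153, 167, 175, 175, 139, 138, 139, 150,
[... 1461 characters left out ...]
, 151, 166, 174, 176, 112, 61, 134, 142, 135, 135, 138, 134, 137, 139, 137, 136, 137, 135, 116, 90, 62, 65]
side -52 [52, 50, 69, 147, 166, 173, 177, 115, 61, 131, 134, 140, 143, 142, 141, 140, 136, 139, 136, 135, 130, 127, 101, 61, 61]
side -60 [53, 50, 72, 147, 169, 170, 177, 126, 62, 135, 140, 139, 141, 137, 134, 135, 137, 139, 139, 135, 136, 130, 109, 61, 62]
side -68 [53, 51, 64, 97, 105, 107, 109, 86, 55, 54, 56, 59, 60, 68, 74, 77, 90, 93, 99, 98, 103, 106, 93, 62, 61]
side -76 [48, 56, 62, 60, 61, 59, 94, 96, 96, 93, 93, 91, 90, 85, 84, 79, 79, 71, 64, 74, 94, 64, 61, 60, 62]
side -84 [51, 56, 62, 61, 61, 61, 61, 58, 56, 56, 55, 54, 54, 56, 56, 55, 54, 54, 54, 54, 54, 52, 52, 57, 59]
```

Run:
```python
from h import *
go(tray(-.028,-.057,.11),RY)
go(tray(-.028,-.057,.04),RY)
import cv2
for n in('top','side'):
    c=np.asarray(C[n]['xyz']);print(n,'cam in tray',(TR.T@(c-TP)).round(3))
    im=cv2.resize(cv2.imread(f'pics/fin_{n}.png'),None,fx=4,fy=4,interpolation=cv2.INTER_CUBIC)
    pts=np.array([(-.1,.09),(.1,.09),(.1,-.09),(-.1,-.09)])
    src=np.float32([proj(n,[tray(x,y,.035)])[0]*4+1.5 for x,y in pts]);H=cv2.getPerspectiveTransform(src,np.float32([(0,0),(200,0),(200,180),(0,180)]))
    w=cv2.cvtColor(cv2.warpPerspective(im,H,(200,180)),cv2.COLOR_BGR2GRAY)
    for y in(-12,-48,-56): print(n,y,'x-70..-18:',[int(w[90-y-2:90-y+3,100+x].mean()) for x in range(-70,-17,2)],' x66..90',[int(w[90-y-2:90-y+3,100+x].mean()) for x in range(66,91,2)])
    for x in(-20,20,60): print(n,'x',x,'y -20..-80',[int(w[90-y,100+x-2:100+x+3].mean()) for y in range(-20,-81,-2)])
```

```text
dpos [-0.0282, 0.1717, 0.0648] twist [0.0, 0.0, 0.1] rows>= 3.0
dpos [-0.0282, 0.1716, 0.1348] twist [0.0, 0.0, 0.1] rows>= 3.5
top cam in tray [ 0.476 -0.138  0.918]
top -12 x-70..-18: [172, 171, 173, 176, 179, 181, 182, 171, 151, 136, 128, 125, 124, 124, 124, 117, 112, 116, 136, 147, 144, 145, 145, 144, 142, 143, 146]  x66..90 [161, 160, 161, 146, 125, 111, 104, 110, 145, 179, 173, 139, 122]
top -48 x-70..-18: [173, 175, 177, 178, 177, 177, 177, 140, 119, 140, 144, 142, 144, 145, 145, 146, 145, 143, 142, 142, 142, 142, 142, 142, 143, 144, 143]  x66..90 [145, 143, 142, 142, 143, 144, 136, 113, 91, 89, 132, 171, 134]
top -56 x-70..-18: [172, 174, 176, 176, 177, 177, 175, 152, 135, 141, 139, 138, 138, 136, 138, 140, 139, 137, 137, 142, 146, 148, 149, 149, 149, 148, 149]  x66..90 [144, 143, 144, 145, 144, 146, 137, 114, 86, 77, 120, 159, 132]
top x -20 y -20..-80 [141, 142, 145, 146, 141, 140, 140, 140, 135, 133, 138, 141, 140, 142, 143, 145, 147, 150, 149, 146, 144, 144, 148, 144, 118, 93, 93, 106, 93, 84, 80]
top x 20 y -20..-80 [147, 149, 150, 150, 145, 144, 147, 148, 144, 134, 131,
[... 773 characters left out ...]
, 168, 166, 168, 168, 172, 173, 172, 173, 175, 178, 182, 165, 111, 62, 58, 60, 62, 65, 64, 112, 136, 136, 132, 130, 130]  x66..90 [129, 128, 128, 127, 127, 126, 96, 75, 65, 62, 62, 61, 62]
side x -20 y -20..-80 [150, 144, 146, 153, 151, 146, 144, 141, 136, 137, 139, 141, 144, 138, 134, 135, 135, 129, 129, 136, 143, 147, 128, 80, 54, 50, 67, 99, 100, 81, 70]
side x 20 y -20..-80 [148, 150, 148, 150, 148, 147, 153, 157, 154, 141, 135, 140, 138, 132, 139, 141, 139, 143, 145, 141, 134, 132, 139, 129, 82, 46, 47, 60, 84, 82, 71]
side x 60 y -20..-80 [136, 140, 140, 136, 136, 138, 140, 145, 144, 139, 139, 137, 136, 138, 129, 125, 130, 130, 126, 130, 136, 136, 128, 128, 118, 81, 45, 59, 99, 96, 70]
```

The block is leaning: its high end is on the floor and its low end leans on the tall block's side, about 28 mm up. I'll press its low end down with the closed fingers.

Call:
carry_out([
  {"fingers": -1, "delta_pos": [-0.01, 0.06, 0.02], "twist": [0, 0, 0]},
  {"fingers": -1, "delta_pos": [-0.02, 0.12, 0.045], "twist": [0, 0, 0]},
  {"fingers": -1, "delta_pos": [-0.0282, 0.1717, 0.0648], "twist": [0, 0, 0.1]},
  {"fingers": -1, "delta_pos": [-0.0282, 0.1717, 0.0648], "twist": [0, 0, 0.1]},
  {"fingers": -1, "delta_pos": [-0.0282, 0.1717, 0.1], "twist": [0, 0, 0.1]},
  {"fingers": -1, "delta_pos": [-0.0282, 0.1717, 0.13], "twist": [0, 0, 0.1]},
  {"fingers": -1, "delta_pos": [-0.0282, 0.1717, 0.14], "twist": [0, 0, 0.1]},
  {"fingers": -1, "delta_pos": [-0.0282, 0.1717, 0.147], "twist": [0, 0, 0.1]},
  {"fingers": -1, "delta_pos": [-0.0282, 0.1717, 0.151], "twist": [0, 0, 0.1]},
  {"fingers": -1, "delta_pos": [-0.0282, 0.1717, 0.151], "twist": [0, 0, 0.1]},
])

```text
t: 36.95
tcp_pos: [0.5537, -0.0021, 0.0784]
tcp_rot: [[-0.024, 1.0, 0.015], [0.883, 0.028, -0.469], [-0.469, 0.002, -0.883]]
force: [-0.6, -0.1, -0.8]
grip_width: 0.0003
finger_force: 0.0
```

Run:
```python
from h import *
st()
```

```text
t 36.95 tray xyz [-0.0281 -0.0562  0.0243] rotErr [ 0.1 -0.  -0.1] F tray [-0.3 -0.7 -0.7] w 0.0003 0.0
```

Call:
carry_out([
  {"fingers": -1, "delta_pos": [0, 0, 0.004], "twist": [0, 0, 0]},
  {"fingers": -1, "delta_pos": [0, 0, 0.008], "twist": [0, 0, 0]},
  {"fingers": -1, "delta_pos": [0, 0, 0.012], "twist": [0, 0, 0]},
  {"fingers": -1, "delta_pos": [0, 0, 0.012], "twist": [0, 0, 0]},
])

```text
t: 37.45
tcp_pos: [0.5531, -0.0086, 0.067]
tcp_rot: [[-0.024, 1.0, 0.013], [0.882, 0.027, -0.47], [-0.47, 0.0, -0.883]]
force: [0.0, -0.5, 0.1]
grip_width: 0.0002
finger_force: 0.0
```

Run:
```python
from h import *
st()
```

```text
t 37.45 tray xyz [-0.0277 -0.057   0.0112] rotErr [-0.1  0.  -0.1] F tray [ 0.5  0.  -0.1] w 0.0002 0.0
```

Call:
carry_out([
  {"fingers": -1, "delta_pos": [0, 0, 0.004], "twist": [0, 0, 0]},
  {"fingers": -1, "delta_pos": [0, 0, 0.008], "twist": [0, 0, 0]},
  {"fingers": -1, "delta_pos": [0, 0, 0.011], "twist": [0, 0, 0]},
  {"fingers": -1, "delta_pos": [0, 0, 0.011], "twist": [0, 0, 0]},
])

```text
t: 37.95
tcp_pos: [0.5533, -0.0136, 0.0574]
tcp_rot: [[-0.024, 1.0, 0.013], [0.883, 0.027, -0.469], [-0.47, 0.0, -0.883]]
force: [0.3, 0.5, -0.2]
grip_width: 0.0002
finger_force: 0.0
```

Run:
```python
from h import *
st()
```

```text
t 37.95 tray xyz [-0.0278 -0.0569  0.0003] rotErr [-0.   0.  -0.1] F tray [-0.5  0.3  0.1] w 0.0002 0.0
```

Call:
carry_out([
  {"fingers": -1, "delta_pos": [0, 0, 0.002], "twist": [0, 0, 0]},
  {"fingers": -1, "delta_pos": [0, 0, 0.005], "twist": [0, 0, 0]},
  {"fingers": -1, "delta_pos": [0, 0, 0.005], "twist": [0, 0, 0]},
])

```text
t: 38.33
tcp_pos: [0.554, -0.0141, 0.0557]
tcp_rot: [[-0.024, 1.0, 0.015], [0.883, 0.028, -0.469], [-0.47, 0.002, -0.883]]
force: [-6.5, 5.7, 18.5]
grip_width: 0.0003
finger_force: 9.8
```

Run:
```python
from h import *
st()
```

```text
t 38.33 tray xyz [-0.0281 -0.0562 -0.0014] rotErr [ 0.1  0.  -0.1] F tray [ 3.5 -6.3 19.1] w 0.0003 9.8
```

Call:
carry_out([
  {"fingers": -1, "delta_pos": [0, 0, -0.06], "twist": [0, 0, 0]},
  {"fingers": -1, "delta_pos": [0, 0, -0.11], "twist": [0, 0, 0]},
  {"fingers": -1, "delta_pos": [0.03, -0.05, -0.14], "twist": [0, 0, 0]},
  {"fingers": -1, "delta_pos": [0.03, -0.11, -0.15], "twist": [0, 0, 0]},
  {"fingers": -1, "delta_pos": [0.03, -0.17, -0.15], "twist": [0, 0, 0]},
  {"fingers": -1, "delta_pos": [0.03, -0.17, -0.15], "twist": [0, 0, 0]},
])

```text
t: 39.08
tcp_pos: [0.377, 0.0761, 0.1715]
tcp_rot: [[-0.028, 1.0, 0.014], [0.882, 0.031, -0.471], [-0.471, -0.001, -0.882]]
force: [1.1, 0.3, -0.1]
grip_width: 0.0007
finger_force: 0.0
```

```bash
cat > chk.py <<'E'
from h import *
from cell import arm
import cv2
def chk(rows=(-12,-48,-56)):
  for n in('top','side'):
    im=cv2.resize(arm.read_camera(n)['frame'][:,:,::-1],None,fx=4,fy=4,interpolation=cv2.INTER_CUBIC)
    pts=np.array([(-.1,.09),(.1,.09),(.1,-.09),(-.1,-.09)])
    src=np.float32([proj(n,[tray(x,y,.035)])[0]*4+1.5 for x,y in pts]);H=cv2.getPerspectiveTransform(src,np.float32([(0,0),(200,0),(200,180),(0,180)]))
    w=cv2.cvtColor(cv2.warpPerspective(im,H,(200,180)),cv2.COLOR_BGR2GRAY)
    for y in rows: print(n,y,'x-70..-18:',[int(w[90-y-2:90-y+3,100+x].mean()) for x in range(-70,-17,2)],' x60..90',[int(w[90-y-2:90-y+3,100+x].mean()) for x in range(60,91,2)])
    for x in(-20,20,60): print(n,'x',x,'y 0..-80',[int(w[90-y,100+x-2:100+x+3].mean()) for y in range(0,-81,-2)])
st();chk()
E
python3 chk.py
```

```text
t 39.08 tray xyz [-0.0579 -0.2305  0.1455] rotErr [-0.   0.1  0.1] F tray [-0.3  1.1  0. ] w 0.0007 0.0
top -12 x-70..-18: [173, 171, 172, 176, 179, 181, 182, 171, 151, 137, 128, 126, 124, 124, 124, 119, 113, 117, 136, 147, 145, 146, 145, 144, 142, 144, 147]  x60..90 [161, 161, 160, 161, 161, 159, 144, 126, 111, 102, 111, 146, 179, 174, 139, 121]
top -48 x-70..-18: [173, 175, 175, 177, 175, 175, 178, 173, 156, 137, 129, 126, 123, 128, 132, 132, 133, 133, 132, 132, 131, 130, 129, 128, 127, 129, 130]  x60..90 [142, 140, 137, 135, 135, 136, 137, 135, 121, 107, 104, 104, 104, 102, 100, 108]
top -56 x-70..-18: [171, 173, 174, 176, 176, 178, 179, 178, 162, 139, 128, 125, 127, 130, 130, 127, 125, 126, 130, 129, 127, 129, 133, 136, 136, 136, 136]  x60..90 [139, 138, 139, 139, 137, 139, 140, 134, 120, 109, 104, 100, 95, 89, 94, 114]
top x -20 y 0..-80 [142, 144, 147, 146, 143, 143, 145, 144, 142, 144, 143, 144, 147, 147, 142, 140, 140, 139, 134, 135, 136, 123, 109, 127, 129, 129, 132, 133, 137, 137, 131, 128, 131, 135, 130, 102, 80, 87, 91, 85, 78]
top x 20 y 0..-80 [149, 147, 147, 148, 152, 
[... 1061 characters left out ...]
120, 74, 49, 65, 71, 64, 60, 62, 62, 62]
side x -20 y 0..-80 [152, 143, 144, 145, 146, 144, 145, 147, 141, 143, 147, 141, 145, 150, 151, 143, 140, 144, 138, 130, 133, 133, 129, 124, 123, 126, 128, 133, 137, 137, 130, 123, 125, 133, 132, 103, 59, 48, 61, 72, 71]
side x 20 y 0..-80 [160, 148, 142, 139, 144, 145, 144, 144, 137, 136, 145, 149, 148, 149, 148, 145, 150, 155, 153, 138, 128, 128, 130, 136, 131, 126, 133, 133, 131, 134, 136, 135, 130, 129, 131, 104, 58, 47, 61, 70, 69]
side x 60 y 0..-80 [134, 140, 138, 138, 136, 130, 134, 140, 137, 131, 134, 138, 137, 136, 134, 135, 139, 142, 142, 139, 138, 138, 131, 128, 130, 129, 128, 130, 127, 127, 131, 134, 132, 127, 121, 94, 54, 54, 81, 83, 69]
```

Run:
```python
from h import *
import cv2
from cell import arm
for n in('top','side'):
    im=cv2.resize(arm.read_camera(n)['frame'],None,fx=4,fy=4,interpolation=cv2.INTER_CUBIC)
    pts=np.array([(-.1,.09),(.1,.09),(.1,-.09),(-.1,-.09)])
    src=np.float32([proj(n,[tray(x,y,.004)])[0]*4+1.5 for x,y in pts]);H=cv2.getPerspectiveTransform(src,np.float32([(0,0),(200,0),(200,180),(0,180)]))
    w=cv2.cvtColor(cv2.warpPerspective(im,H,(200,180)),cv2.COLOR_RGB2HSV);s=w[...,1]
    for y in(34,49,64): print(n,'sat y',y,'x-98..-62',[int(s[90-y-2:90-y+3,100+x].mean()) for x in range(-98,-61,2)],'x62..98',[int(s[90-y-2:90-y+3,100+x].mean()) for x in range(62,99,2)])
    for x in(-70,70): print(n,'sat x',x,'y88..8',[int(s[90-y,100+x-2:100+x+3].mean()) for y in range(88,8,-3)])
```

```text
top sat y 34 x-98..-62 [145, 151, 155, 151, 145, 147, 136, 106, 75, 52, 35, 31, 31, 30, 32, 33, 33, 33, 33] x62..98 [19, 20, 20, 19, 21, 22, 21, 23, 28, 77, 151, 158, 152, 146, 136, 130, 118, 121, 143]
top sat y 49 x-98..-62 [146, 153, 152, 149, 146, 148, 134, 103, 61, 37, 23, 17, 15, 15, 14, 14, 13, 14, 14] x62..98 [43, 24, 21, 22, 21, 17, 17, 18, 27, 70, 140, 158, 153, 151, 138, 115, 110, 122, 142]
top sat y 64 x-98..-62 [143, 150, 151, 147, 141, 143, 135, 107, 65, 42, 27, 18, 18, 16, 17, 17, 17, 17, 18] x62..98 [16, 17, 16, 17, 18, 20, 17, 15, 22, 70, 147, 160, 150, 141, 144, 116, 91, 109, 137]
top sat x -70 y88..8 [142, 144, 148, 93, 29, 18, 19, 18, 16, 16, 14, 15, 14, 14, 14, 16, 28, 34, 32, 31, 45, 107, 133, 132, 128, 127, 130]
top sat x 70 y88..8 [145, 143, 145, 150, 61, 23, 16, 17, 18, 18, 17, 16, 17, 19, 25, 23, 22, 21, 21, 21, 20, 37, 111, 109, 111, 110, 111]
side sat y 34 x-98..-62 [158, 158, 146, 140, 151, 165, 172, 172, 160, 91, 52, 47, 52, 72, 88, 85, 80, 85, 82] x62..98 [31, 30, 29, 29, 28, 27, 27, 26, 25, 37, 69, 122, 138, 140, 157, 172, 175, 169, 154]
side sat y 49 x-98..-62 [157, 155, 142, 142, 145, 164, 170, 174, 161, 87, 51, 49, 49, 54, 55, 65, 99, 117, 114] x62..98 [169, 168, 170, 168, 168, 173, 162, 113, 52, 42, 76, 130, 142, 133, 159, 170, 173, 172, 156]
side sat y 64 x-98..-62 [155, 153, 141, 145, 153, 165, 169, 169, 156, 92, 49, 49, 49, 46, 49, 50, 50, 52, 65] x62..98 [169, 171, 169, 170, 172, 173, 173, 160, 92, 62, 76, 127, 131, 136, 161, 170, 174, 174, 157]
side sat x -70 y88..8 [159, 166, 170, 168, 81, 54, 44, 43, 49, 51, 51, 57, 59, 57, 53, 49, 50, 45, 78, 144, 148, 151, 150, 152, 149, 151, 149]
side sat x 70 y88..8 [139, 161, 174, 83, 43, 67, 128, 170, 171, 168, 166, 170, 170, 170, 171, 74, 36, 26, 27, 35, 47, 80, 121, 116, 117, 119, 128]
```

```bash
python3 -c "
from cell import arm
print(arm.job_done())"
```

```text
the job is handed in; nothing more can be done
None
```

I packed the plane and all three softwood blocks side by side on the tray floor, within the rim, and handed the job in at about 39 s; no verdict came back. Camera and contact checks show all four seated, though I had used up my picture views, so the final layout was checked from measurements only.

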